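# Fit the charged cell in the meter's battery base

### The job

The cell in the sloping charging cradle is charged. Fit it in the open battery base: press its plain end against the coil spring, roll the nub end down past the retaining lip so that the cell lies level and is held by the spring, and let go of it; only then swing the hinged cover fully shut. Leave the timer, the dropper bottle and the flat test cassette where they are.

Things in the scene. Friction and masses are not known exactly. Their poses are not given: they have to be found in the camera images.
- cell: Loose bare-metal round cell, 21 mm in diameter, 70 mm long, 70 g. Origin at its middle, on its axis; x along the cell to the nub end (nub 8 mm across, 1.5 mm high, included in the 70 mm); the other end is plain and flat. It starts in the charging cradle, at 30 degrees to the worktop, nub end up.
- cell_nub (a point): Tip of the cell's nub, on the cell's axis, 35 mm from its middle.
- charger: White charging cradle, fixed; base plate 110 x 60 x 8 mm. Origin on the worktop at its middle; z up. Rails (18 mm wide over both) rise at 30 degrees to its +x, roughly the robot's right; the cell lies on them, its middle 50 mm above the origin, against a stop at the low end that reaches 6 mm past the cell's axis. Open beside the rails down to the base plate.
- battery_base: Grey battery base, fixed; plate 136 x 64 x 12 mm (x -82 to +54). Origin on the worktop below the seated cell's middle; x from spring to lip, roughly to the robot's right; z up. The seated cell lies level along x, its axis at z = 29 mm, nub at +x, touching the end wall (face x = 35, 45 mm high), on two rails (18 mm wide over both, open at both sides down to the plate).
- lip_nose (a point): Middle of the retaining lip's free edge, at x = 30, z = 43 mm in the base's frame. The lip, 22 mm wide, juts 5 mm from the end wall over the cell's nub end; underside z = 41 mm, top z = 44.5 mm.
- spring_face (a point): Middle of the steel plate on the coil spring, with which it moves; unloaded it is at x = -32, z = 29 mm in the base's frame. Plate 18 mm wide, z = 20 to 41 mm; it is pushed towards -x. Walls of the spring housing 24 mm apart flank it from x = -38 mm on, roofed (underside z = 43.5 mm) only from x = -47 mm on.
- cover_hinge (a point): Point on the cover's hinge axis (along the base's y), at x = 47, z = 47 mm in the base's frame. Hinge ears beside it, at y = +-25 mm, reach z = 48 mm.
- spring_plate (a joint): Travel of the sprung plate, m: 0 unloaded, grows as it is pushed towards -x, at most 0.016. The spring takes 0.6 N per mm. A seated cell leaves it at 0.003; rolling the cell in past the lip takes it to about 0.012.
- cover (a joint): Angle of the flat cover (66 mm long from hinge to edge, 44 mm wide, 4 mm thick), rad: 0 shut (lying level over the cell), grows as it opens; starts at 1.75 to 2.05, leaning back past upright, away from the spring; stop at 2.1. The hinge is stiff and the cover stays where it is left; under 1 N at the edge moves it. It only shuts if the cell is under the lip.
- cover_edge (a point): Middle of the cover's free edge, 66 mm from the hinge axis.
- timer: Bystander: lab timer, 36 x 66 x 73 mm, standing; origin at the centre of its underside.
- dropper_bottle: Bystander: small white dropper bottle, 26 mm across, 75 mm high; origin at the centre of its underside.
- test_cassette: Bystander: flat white test cassette, 22 x 90 x 10 mm; origin at the centre of its underside.
Things that resemble listed ones, but are neither listed nor needed, are in the scene too. Leave any green look-alike of the cell alone.

How it is judged:
By the outcome, as a careful person would: the job done as asked, in the order asked, and still so for the second after the job is handed in, with the robot touching nothing.
It also fails if it takes over 50 s, if anything falls off the work surface, if the arm or the gripper's body presses on something with over 40 N, if the wrist force passes 120 N, or if a joint passes its speed limit or range.

### The arm

A 6-joint arm with a two-finger parallel gripper is mounted at the origin on a cart in front of the work surface, level with it; the furniture and walls round the work are solid. World frame = base frame: x ahead of the robot, y to its left, z up, the work surface at z = 0. Lengths are in m, angles in rad, forces in N, time in s.
With the tool pointing down it reaches from about 0.25 to 0.775 m from the base axis. Payload 4 kg.
Tool frame: the origin (TCP) lies between the finger pads; the fingertips stand 14 mm ahead of it and the grasp point (between the pads) lies 5 mm behind it (nose_length is the distance from the TCP to the fingertips, in m); z points along the fingers, y is the line along which they close (so a half turn about z gives the same grasp; the last joint's range is limited). The gripper opens to 94 mm and grips with 3 to 60 N. Pads are 16 mm wide; open, the fingers measure 119 mm over their backs; the gripper's body (75 mm by 177 mm) begins 78 mm behind the grasp point.
Start: joints at [1.201, 0.087, 1.371, -0, 1.684, -0.103], TCP at [0.145, 0.531, 0.185] pointing down, gripper open.
Joint ranges: [-3.1, 3.1], [-0.76, 2.03], [0.27, 2.55], [-1.08, 4.22], [0.17, 2.65], [-2.57, 2.57]. Speed limits (rad/s): [2.79, 2.79, 3.14, 3.14, 3.14, 3.14].

### API

Orientations are given as [roll, pitch, yaw] about the fixed x, y, z axes, in that order (R = Rz(yaw) Ry(pitch) Rx(roll)).
In Python, from bench import * gives the robot as it stands.
- The arm moves only by the tool move_arm, never from a script. Its argument "steps" is one flat list of numbers, 7 for each row, row after row: the turn, a rotation vector about the world's x, y, z in rad, then the shift along the world's x, y, z in m, then the opening, from 0 (shut) to 1 (fully open). A call has 1 to 12 rows; each row is the pose to reach, as a shift and turn from the pose commanded when the call began; what a row does not reach only later rows make up. A row lasts 1/10 s, in which the tool goes at most 50 mm and 8.59 degrees, less where a joint would pass 70% of its speed; a pose out of reach is approached as far as the arm can. A call with a gripper value outside its range is refused whole. The fingers move at their own pace and stop on an object; the grip force is fixed at half the most. Time passes only in rows, so rows that repeat a pose let the fingers close. It gives the time, the measured TCP pose, the force, the opening and the grip force at its end, in the units of the state.
- get_obs(): the state, without advancing time (a new reading comes with each control period).
- snapshot(name): name is "side" or "top" or "wrist"; returns (picture, depth): 420x560x3 uint8, red, green, blue; 420x560 float32, m along the optical axis (not along the pixel's ray), 0 where there is no reading.
- camera_model(name): a dict with "fx", "fy", "cx", "cy" (pixels), "rvec" (rotation vector, rad) and "tvec" (3), from world to camera coordinates, as OpenCV has them. Camera axes: x right, y down, z forward; pixel columns grow to the right and rows downward; lengths in m; the calibration is good to about 2 mm. A picture is of the moment at which its call begins: read the wrist's pose just before it. camera_model takes no time and is no camera call; for the wrist camera it gives the pose at the moment of the call.
- close_job(): hands the job in; it is judged then, once.
Trained networks look in the newest picture that a camera, given by its name, has taken for a name from the list of things; names that differ only in an ending like _2 or _b are one class to them, and where a whole thing is asked for, a point or a joint stands for the part that bears it (a point fixed in the world has none). Each returns a list of dicts, best first, with "score" (0 to 1); they miss things now and then, are a little off and sometimes report something else, mostly with a low value. They report only what shows in the picture. A call takes as long as a camera call. They do not tell look-alikes from the thing itself.
- silhouettes(camera, target): "pixels" (420x560 bool, what is visible of it) and "uv" ([column, row] in pixels, amid what is visible of it).
- spot_point(camera, target): "uv" ([column, row] in pixels: a listed point, or the origin of a listed thing).
The state is a dict: "time": time; "joint_positions": joint angles; "qvel": joint speeds; "joint_torque": joint torques, N m; "tool_pos": TCP position; "ee_rot": TCP orientation; "wrist_force": force on the tool from outside, world axes, zero at the start; "wrist_torque": the same for the moment, N m; "width": finger opening in m; "finger_force": force on a finger pad.
Only numpy, scipy, OpenCV 4.12 (cv2) and the standard library are available. Lean on these libraries where they do the work, as an engineer would, in place of code of your own. Each camera call takes 0.05 s, during which the arm holds its last target. There are 200 camera calls.

## Working session

There is one attempt and no reset: what is moved stays moved. The work goes in short steps, Python scripts to look and compute and a tool call to move; the robot and the scene stay as the last step left them, time stands still between calls to the robot, and variables do not carry over. Pictures are saved under pics/ and viewed, at most 12 in all, crops included, and the job is handed in when it is done.

Besides the shell and the picture viewer there is one more tool, called as name(argument=value, ...) on one line, values as JSON. move_arm: Moves the arm, as the interface text tells. Its arguments: {"type":"object","properties":{"steps":{"type":"array"}},"required":["steps"]}

```bash
mkdir -p pics; ls; cat > h.py <<'E'
from bench import *
import numpy as np, cv2
from scipy.spatial.transform import Rotation as R
def cam(n):
    m=camera_model(n); K=np.array([[m['fx'],0,m['cx']],[0,m['fy'],m['cy']],[0,0,1.]])
    return K,R.from_rotvec(np.ravel(m['rvec'])).as_matrix(),np.ravel(m['tvec'])
def world(n,uv,d,c=None):
    K,Rm,t=c or cam(n); uv=np.atleast_2d(uv).astype(float); d=np.ravel(d)
    p=np.c_[(uv[:,0]-K[0,2])/K[0,0]*d,(uv[:,1]-K[1,2])/K[1,1]*d,d]
    return (p-t)@Rm
def onz(n,uv,z,c=None):
    K,Rm,t=c or cam(n); r=np.array([(uv[0]-K[0,2])/K[0,0],(uv[1]-K[1,2])/K[1,1],1])@Rm
    o=-t@Rm; return o+r*(z-o[2])/r[2]
def proj(n,P,c=None):
    K,Rm,t=c or cam(n); q=(np.atleast_2d(P)@Rm.T+t)@K.T; return q[:,:2]/q[:,2:]
def save(p,f): cv2.imwrite(f,p[:,:,::-1])
E
python3 - <<'E'
from h import *
np.set_printoptions(precision=4,suppress=True)
for n in ['top','side']:
    p,d=snapshot(n); save(p,f'pics/{n}0.png'); np.savez(f'{n}0.npz',p=p,d=d)
    K,Rm,t=cam(n); print(n,K[0,0],-t@Rm,Rm[2])
    for s in ['cell','cell_nub','charger','battery_base','lip_nose','spring_face','cover_hinge','cover_edge','timer','dropper_bottle','test_cassette']:
        for r in spot_point(n,s)[:3]:
            uv=r['uv']; dd=d[int(uv[1]),int(uv[0])]
            print(s,round(r['score'],2),np.round(uv,1),world(n,uv,dd)[0])
o=get_obs(); print(o)
E
```

```text
pics
top 503.8003250231511 [0.3525 0.0194 1.4285] [ 0.1278  0.0115 -0.9917]
cell 0.74 [249.3 224.5] [0.4674 0.1153 0.0126]
cell 0.66 [201.  220.1] [0.4726 0.245  0.0562]
cell 0.63 [152.4 162.6] [0.6358 0.3959 0.0249]
cell_nub 0.57 [138.8 163.6] [0.6362 0.4407 0.004 ]
cell_nub 0.49 [208.8 217.5] [0.4786 0.2212 0.0748]
cell_nub 0.49 [260.1 224.3] [0.4679 0.0845 0.0221]
charger 0.69 [203.7 222. ] [0.4672 0.2366 0.0608]
battery_base 0.84 [323.2 221.6] [ 0.4803 -0.0922  0.0182]
lip_nose 0.63 [333.3 222.5] [ 0.4785 -0.1205  0.0181]
spring_face 0.43 [348.3 221.2] [ 0.4765 -0.1531  0.0908]
spring_face 0.38 [312.4 226.8] [ 0.4654 -0.0625  0.0127]
cover_hinge 0.85 [338.6 219.7] [ 0.4838 -0.1319  0.0489]
cover_edge 0.66 [352.6 219. ] [ 0.4811 -0.1624  0.1062]
timer 0.67 [415.4 233.5] [ 0.4512 -0.342   0.0485]
dropper_bottle 0.42 [317.  187.6] [ 0.572  -0.0715  0.0457]
test_cassette 0.74 [137.7 243.3] [0.4069 0.4297 0.0042]
side 456.4553595456775 [0.3392 1.2226 0.7655] [ 0.1222 -0.8573 -0.5001]
cell 0.75 [279.1 251.8] [0.4826 0.2531 0.0493]
cell 0.7 [206.3 293.8] [0.6394 0.4064 0.0189]
cell 0.44
[... 596 characters left out ...]
0.5 201.2] [ 0.5922 -0.072   0.0102]
dropper_bottle 0.43 [281.7 263.7] [0.4712 0.2851 0.0355]
dropper_bottle 0.27 [305.9 167.6] [ 0.4663 -0.3471  0.0112]
test_cassette 0.86 [300.  316.8] [0.4068 0.4406 0.0071]
{'time': 1.2, 'joint_positions': array([ 1.2009,  0.0872,  1.3707,  0.    ,  1.6836, -0.1031]), 'qvel': array([-0.0001, -0.002 , -0.0013,  0.0022, -0.0016,  0.0004]), 'joint_torque': array([ -0.0013, -34.0052, -30.2598,   0.0714,   0.0239,   0.    ]), 'tool_pos': array([0.145 , 0.5306, 0.1848]), 'ee_rot': array([3.1415, 0.    , 2.8748]), 'wrist_force': array([ 0.3714, -0.1485,  0.3229]), 'wrist_torque': array([0.0235, 0.0008, 0.0038]), 'finger_force': 0.0, 'width': 0.09397324458056101}
```

```bash
python3 - <<'E'
from h import *
a=np.load('top0.npz')['p']; b=np.load('side0.npz')['p']
A=cv2.resize(a[140:290,110:430],None,fx=2.5,fy=2.5,interpolation=2)[:, :800]
save(A,'pics/a.png')
B=cv2.resize(b[130:340,180:380],None,fx=2.8,fy=2.8,interpolation=2); save(B,'pics/b.png'); print(A.shape,B.shape)
E
```

```text
(375, 800, 3) (588, 560, 3)
```

View pics/a.png

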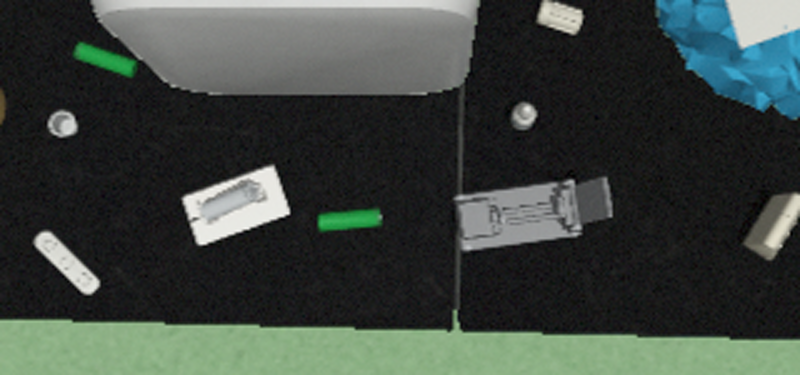

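View pics/b.png

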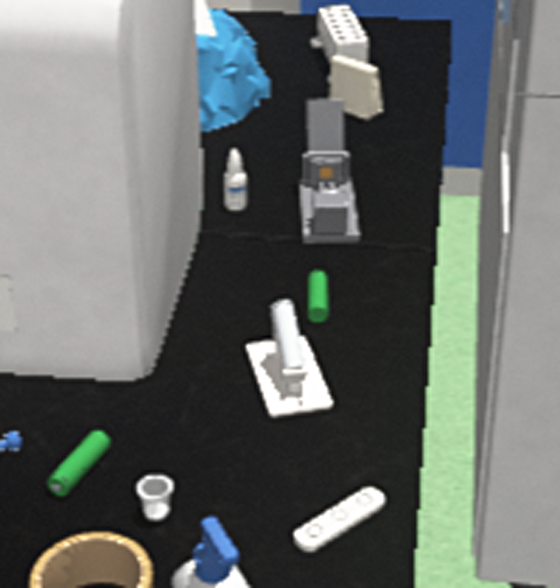

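The top crop shows the charger with the bare cell at image px (204,222) and the grey base at (318,225), its cover leaning to the right. The green look-alikes are at about (250,227) and (152,163). There is also a big grey cabinet behind the charger. Next I'll measure rough yaws and the cabinet's extent.

```bash
python3 - <<'E'
from h import *
np.set_printoptions(precision=4,suppress=True)
z=np.load('top0.npz'); d=z['d']; c=cam('top')
v,u=np.mgrid[0:420,0:560]; W=world('top',np.c_[u.ravel(),v.ravel()],d.ravel(),c).reshape(420,560,3)
ok=d>0
m=ok&(W[...,2]>0.12)&(W[...,1]>-0.1)&(W[...,1]<0.45)&(W[...,0]>.4)&(W[...,0]<1.)
print('cabinet',np.percentile(W[m],[1,5,50,95,99],axis=0))
for lo in [.12,.2,.3,.4,.5]:
    q=m&(W[...,2]>lo)
    if q.sum()>20: print(lo,q.sum(),W[q][:,0].min(),W[q][:,1].min(),W[q][:,1].max())
snapshot('top')
for n,zz in [('charger',.008),('battery_base',.012)]:
    s=silhouettes('top',n)[0]; mm=s['pixels']
    # plate top: points at height near zz
    q=mm&ok&(abs(W[...,2]-zz)<.006)
    # outline: ray-intersect silhouette pixels with plate plane
    uv=np.argwhere(q)[:,::-1]
    P=np.array([onz('top',k,zz,c)[:2] for k in uv])
    r=cv2.minAreaRect((P*1000).astype(np.float32)); print(n,s['score'],q.sum(),r,cv2.boxPoints(r))
    print(np.percentile(W[mm&ok][:,2],[5,50,95]))
E
```

```text
cabinet [[ 0.595  -0.0073  0.15  ]
 [ 0.5974  0.0061  0.2487]
 [ 0.7263  0.1492  0.4158]
 [ 0.8931  0.2957  0.447 ]
 [ 0.9121  0.3132  0.4848]]
0.12 25710 0.5929880753850525 -0.014785822695948872 0.32557788287179384
0.2 24961 0.5933418056595682 -0.014785822695948872 0.32557788287179384
0.3 23762 0.5933418056595682 -0.014426826425438232 0.32557788287179384
0.4 20698 0.5954940633253207 -0.0004501776804395316 0.3120238536245263
charger 0.9 560 ((472.40789794921875, 244.4761962890625), (66.28335571289062, 111.57167053222656), 22.66114044189453) [[420.3316 283.1865]
 [463.318  180.2282]
 [524.4843 205.7659]
 [481.4978 308.7242]]
[0.0015 0.009  0.0512]
battery_base 0.59 633 ((468.44696044921875, -74.80770111083984), (63.83968734741211, 135.30203247070312), 9.201321601867676) [[ 426.1202  -13.1313]
 [ 447.7555 -146.6923]
 [ 510.7737 -136.4841]
 [ 489.1384   -2.9231]]
[0.0071 0.0172 0.0945]
```

move_arm(steps=[0, 0, -0.1, 0, 0, 0.05, 0.5, 0, 0, -0.22, 0.04, -0.03, 0.065, 0.5, 0, 0, -0.35, 0.075, -0.065, 0.075, 0.5, 0, 0, -0.48, 0.11, -0.1, 0.075, 0.5, 0, 0, -0.6, 0.145, -0.135, 0.075, 0.5, 0, 0, -0.73, 0.18, -0.17, 0.075, 0.5, 0, 0, -0.86, 0.215, -0.205, 0.075, 0.5, 0, 0, -0.918, 0.25, -0.24, 0.075, 0.5, 0, 0, -0.918, 0.28, -0.265, 0.075, 0.5, 0, 0, -0.918, 0.295, -0.28, 0.075, 0.5, 0, 0, -0.918, 0.295, -0.28, 0.075, 0.5])

```text
time: 2.45
tool_pos: [0.4417, 0.2484, 0.2593]
ee_rot: [-3.141, 0.001, 1.952]
wrist_force: [0.2, 0.7, -0.2]
width: 0.0467
finger_force: 0.0
```

```bash
python3 - <<'E'
from h import *
np.set_printoptions(precision=4,suppress=True)
o=get_obs(); print(o['time'],o['tool_pos'],o['ee_rot'],o['joint_positions'],o['width'])
K,Rm,t=c=cam('wrist'); C=-t@Rm; T=R.from_euler('xyz',o['ee_rot']).as_matrix()
print('fx',K[0,0],'cam in tool',T.T@(C-o['tool_pos']),'axis in tool',T.T@Rm[2],'right',T.T@Rm[0])
p,d=snapshot('wrist'); save(p,'pics/w1.png'); np.savez('w1.npz',p=p,d=d)
for s in ['cell','cell_nub','charger']:
    for r in spot_point('wrist',s)[:3]:
        uv=r['uv']; print(s,round(r['score'],2),np.round(uv,1),world('wrist',uv,d[int(uv[1]),int(uv[0])],c)[0])
E
```

```text
2.45 [0.4417 0.2484 0.2593] [-3.141   0.0007  1.9521] [ 0.401  -0.0115  1.3264 -0.0007  1.8273  0.0195] 0.0467212370993207
fx 323.9033903069617 cam in tool [ 0.072   0.0001 -0.1996] axis in tool [-0.2504  0.0001  0.9681] right [0.001  1.     0.0002]
cell 0.96 [450.6 134.5] [0.6306 0.3951 0.017 ]
cell 0.64 [257.9 273.4] [0.4651 0.1146 0.0197]
cell 0.56 [301.2 199.5] [0.475  0.2473 0.0587]
cell_nub 0.77 [251.9 289.2] [0.4661 0.0872 0.0193]
cell_nub 0.69 [301.  231.2] [0.5012 0.1944 0.0056]
cell_nub 0.66 [474.8 114.1] [0.6451 0.4286 0.0206]
charger 0.57 [295.7 191.3] [0.4656 0.253  0.0498]
```

View pics/w1.png

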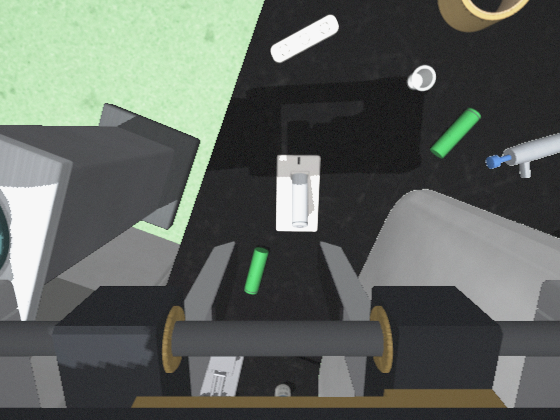

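The wrist view shows the white charger at px (298,193) with the silver cell on it, and a green cell at (257,270). Now I'll fit the plate and the cell.

```bash
python3 - <<'E'
from h import *
np.set_printoptions(precision=4,suppress=True)
z=np.load('w1.npz'); d=z['d']; p=z['p'].astype(int); c=cam('wrist')
v,u=np.mgrid[0:420,0:560]; W=world('wrist',np.c_[u.ravel(),v.ravel()],d.ravel(),c).reshape(420,560,3)
box=(abs(u-298)<32)&(abs(v-193)<48)&(d>0)
q=box&(p.min(2)>110)
P=np.array([onz('wrist',k,.008,c)[:2] for k in np.argwhere(q&(W[...,2]<.02))[:,::-1]])*1000
r=cv2.minAreaRect(P.astype(np.float32)); print('plate',q.sum(),r); print(cv2.boxPoints(r))
fl=box&(p.max(2)<60); print('floor z',np.median(W[fl][:,2]), 'plate z',np.percentile(W[q][:,2],[5,20,50,90,99]))
ax=np.array([.385,-.923]); 
k=box&(W[...,2]>.03); X=W[k]; 
s=(X[:,:2]-[.472,.244])@ax; l=(X[:,:2]-[.472,.244])@[-ax[1],ax[0]]
for a in np.arange(-.05,.06,.01):
    b=abs(s-a)<.005
    if b.sum()>3: print(round(a,3),b.sum(),'lat',np.percentile(l[b],[2,50,98]),'ztop',np.percentile(X[b][:,2],[50,95]))
E
```

```text
plate 3253 ((472.2946472167969, 247.19386291503906), (60.64611053466797, 109.68270874023438), 22.01015853881836)
[[423.6287 286.674 ]
 [464.7346 184.9853]
 [520.9606 207.7137]
 [479.8547 309.4024]]
floor z 0.00036404644938092183 plate z [0.0062 0.0076 0.0087 0.0627 0.0739]
-0.04 61 lat [-0.0087  0.0016  0.0145] ztop [0.0369 0.0419]
-0.03 141 lat [-0.0075  0.0023  0.0124] ztop [0.0436 0.0478]
-0.02 132 lat [-0.0076  0.0015  0.0115] ztop [0.0495 0.0538]
-0.01 142 lat [-0.0078  0.0018  0.0117] ztop [0.0555 0.0591]
0.0 149 lat [-0.008   0.0016  0.0126] ztop [0.061  0.0652]
0.01 145 lat [-0.0083  0.0013  0.0122] ztop [0.0666 0.071 ]
0.02 139 lat [-0.0085  0.001   0.0117] ztop [0.0718 0.0754]
0.03 55 lat [-0.0085  0.0013  0.0106] ztop [0.0661 0.071 ]
```

move_arm(steps=[-0.12, -0.05, 0, 0.005, 0.01, -0.03, 0.5, -0.24, -0.1, 0, 0.01, 0.02, -0.07, 0.5, -0.36, -0.15, 0, 0.015, 0.03, -0.11, 0.5, -0.485, -0.196, 0, 0.017, 0.033, -0.141, 0.5, -0.485, -0.196, 0, 0.017, 0.033, -0.141, 0.5, -0.485, -0.196, 0, 0.017, 0.033, -0.141, 0.5])

```text
time: 3.25
tool_pos: [0.4557, 0.2847, 0.1179]
ee_rot: [-3.137, 0.524, 1.962]
wrist_force: [-0.1, -0.3, 0.6]
width: 0.0471
finger_force: 0.0
```

```bash
cat > fitcell.py <<'E'
from h import *
np.set_printoptions(precision=4,suppress=True)
o=get_obs(); T=R.from_euler('xyz',o['ee_rot']).as_matrix(); print(o['time'],o['tool_pos'],o['ee_rot']); print(T.T)
E
python3 - <<'E'
from fitcell import *
c=cam('wrist'); p,d=snapshot('wrist'); save(p,'pics/w2.png'); np.savez('w2.npz',p=p,d=d)
for s in ['cell','cell_nub']:
    for r in spot_point('wrist',s)[:3]:
        uv=r['uv']; w=world('wrist',uv,d[int(uv[1]),int(uv[0])],c)[0]; print(s,round(r['score'],2),np.round(uv,1),w,'tool',T.T@(w-o['tool_pos']))
for s in silhouettes('wrist','cell')[:3]:
    m=s['pixels']&(d>0); X=world('wrist',np.argwhere(m)[:,::-1],d[m],c)
    Y=(X-o['tool_pos'])@T; print(s['score'],m.sum(),s['uv'],'tool frame pct',np.percentile(Y,[2,25,50,75,98],axis=0).tolist())
E
```

```text
3.25 [0.4557 0.2847 0.1179] [-3.1372  0.5236  1.9622]
[[-0.3304  0.8005 -0.5   ]
 [ 0.9252  0.3795 -0.0038]
 [ 0.1867 -0.4638 -0.866 ]]
cell 0.69 [229.  262.7] [0.4222 0.3033 0.1553] tool [ 0.0073 -0.024  -0.0473]
cell 0.62 [540.7 116.4] [0.6325 0.3988 0.0187] tool [0.0825 0.2073 0.066 ]
cell 0.57 [281.3 218.5] [0.4735 0.251  0.0569] tool [-0.0024  0.004   0.0717]
cell_nub 0.86 [279.5 257.8] [0.4844 0.221  0.075 ] tool [-0.039   0.0025  0.072 ]
0.88 1658 [280.2, 215.8] tool frame pct [[-0.036899362167537864, -0.006781168278681651, 0.07114358261058464], [-0.01988159417107579, -0.0014963355629966535, 0.07244624017959661], [-0.0023122522600948323, 0.0029173112169027723, 0.07340553221634591], [0.013922863545674957, 0.008000349166124883, 0.07537365086559202], [0.02772618667148688, 0.012878904893062034, 0.08096276051781694]]
0.66 143 [240.4, 247.2] tool frame pct [[-0.07581531642526794, -0.05734649418746699, -0.021804852553425676], [-0.06191690160128704, -0.048346789784090655, 0.15585453347321057], [-0.0566488384993667, -0.04456723792349802, 0.15991351304462278], [-0.053713117807793906, -0.042346321421178224, 0.16307769125167415], [0.00886849294576896, -0.023045039624788894, 0.17886000298321889]]
0.58 1836 [527.7, 123.7] tool frame pct [[0.05995818887404748, 0.18546880618193687, 0.061699667044790484], [0.07135391594947829, 0.1952951496669698, 0.06660317632848385], [0.07911939621677375, 0.2028772917906278, 0.07114337995101683], [0.08728699499335893, 0.2100614449420016, 0.07570687917115165], [0.10038221486142414, 0.21697785563125152, 0.08383360792687451]]
```

View pics/w2.png

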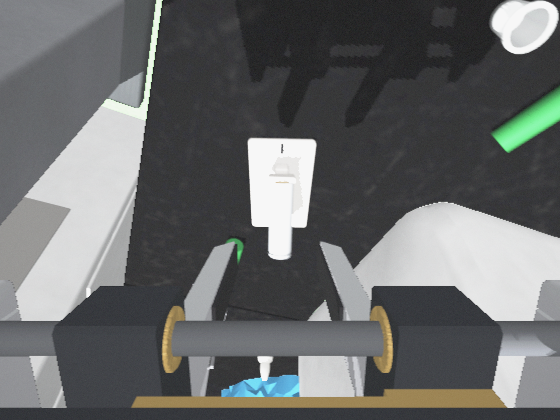

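Nub at px (280,258), cell axis centred between the fingers about 3 mm to the right. Next: descend and grip.

move_arm(steps=[0, 0, 0, 0.006, -0.009, -0.017, 0.5, 0, 0, 0, 0.01, -0.019, -0.034, 0.5, 0, 0, 0, 0.014, -0.029, -0.051, 0.5, 0, 0, 0, 0.0184, -0.0384, -0.0675, 0.5, 0, 0, 0, 0.0184, -0.0384, -0.0675, 0.5, 0, 0, 0, 0.0184, -0.0384, -0.0675, 0.15, 0, 0, 0, 0.0184, -0.0384, -0.0675, 0.1, 0, 0, 0, 0.0184, -0.0384, -0.0675, 0.1, 0, 0, 0, 0.0184, -0.0384, -0.0675, 0.1, 0, 0, 0, 0.0184, -0.0384, -0.0675, 0.1])

```text
time: 4.45
tool_pos: [0.4755, 0.2456, 0.0517]
ee_rot: [-3.141, 0.523, 1.957]
wrist_force: [-0.1, -0.1, -0.9]
width: 0.0108
finger_force: 0.0
```

```bash
python3 - <<'E'
from fitcell import *
print(o['width'],o['finger_force'])
p,d=snapshot('wrist'); q,_=snapshot('side')
A=cv2.resize(p[170:330,180:380],None,fx=2,fy=2); B=cv2.resize(q[190:310,220:340],None,fx=320/120,fy=320/120,interpolation=2)
save(np.hstack([A,B]),'pics/c3.png')
E
```

```text
4.45 [0.4755 0.2456 0.0517] [-3.1414  0.5228  1.9571]
[[-0.3264  0.8026 -0.4993]
 [ 0.9263  0.3767 -0.0001]
 [ 0.188  -0.4626 -0.8664]]
0.010819722949690422 0.0
```

View pics/c3.png

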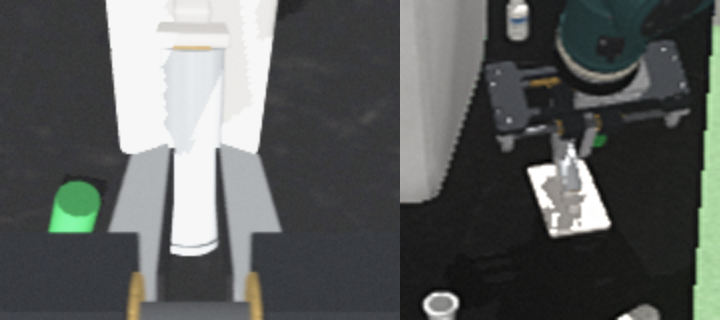

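The crop shows the cell between the fingers, nub at about px (277,293), but the fingers read narrower than the cell. I need depth numbers.

```bash
python3 - <<'E'
from fitcell import *
c=cam('wrist'); p,d=snapshot('wrist'); np.savez('w3.npz',p=p,d=d)
print('cam in tool',T.T@(-c[2]@c[1]-o['tool_pos']))
for row in [200,220,240,260,280,290]:
    us=np.arange(236,320,3); dd=d[row,us]; Y=(world('wrist',np.c_[us,0*us+row],dd,c)-o['tool_pos'])@T
    print(row,[(int(a),*np.round(1000*y).astype(int)) for a,y in zip(us,Y)])
for s in silhouettes('wrist','cell')[:1]:
    m=s['pixels']&(d>0); Y=(world('wrist',np.argwhere(m)[:,::-1],d[m],c)-o['tool_pos'])@T
    print(s['score'],m.sum(),s['uv'],np.percentile(Y,[2,25,50,75,98],axis=0))
E
```

```text
4.55 [0.4754 0.2454 0.0514] [-3.1407  0.523   1.9574]
[[-0.3266  0.8024 -0.4995]
 [ 0.9264  0.3766 -0.0008]
 [ 0.1875 -0.463  -0.8663]]
cam in tool [ 0.0723  0.0001 -0.1993]
200 [(236, np.int64(19), np.int64(-32), np.int64(48)), (239, np.int64(21), np.int64(-28), np.int64(39)), (242, np.int64(21), np.int64(-26), np.int64(38)), (245, np.int64(21), np.int64(-24), np.int64(40)), (248, np.int64(21), np.int64(-22), np.int64(39)), (251, np.int64(21), np.int64(-19), np.int64(38)), (254, np.int64(21), np.int64(-17), np.int64(38)), (257, np.int64(21), np.int64(-15), np.int64(38)), (260, np.int64(29), np.int64(-11), np.int64(3)), (263, np.int64(30), np.int64(-8), np.int64(-4)), (266, np.int64(31), np.int64(-7), np.int64(-6)), (269, np.int64(31), np.int64(-5), np.int64(-6)), (272, np.int64(31), np.int64(-3), np.int64(-6)), (275, np.int64(31), np.int64(-1), np.int64(-7)), (278, np.int64(31), np.int64(1), np.int64(-6)), (281, np.int64(31), np.int64(3), np.int64(-7)), (284, np.int64(31), np.int64(4), np.int64(-7)), (287, np.int64(30), np.int64(6), np.int64(-4)), (290, np.int64(30), np.int64(8), np
[... 6836 characters left out ...]
87, np.int64(-6), np.int64(5), np.int64(-50)), (290, np.int64(7), np.int64(6), np.int64(-76)), (293, np.int64(9), np.int64(7), np.int64(-80)), (296, np.int64(9), np.int64(8), np.int64(-79)), (299, np.int64(9), np.int64(9), np.int64(-79)), (302, np.int64(32), np.int64(7), np.int64(-123)), (305, np.int64(33), np.int64(7), np.int64(-124)), (308, np.int64(33), np.int64(8), np.int64(-124)), (311, np.int64(33), np.int64(9), np.int64(-125)), (314, np.int64(33), np.int64(9), np.int64(-126)), (317, np.int64(32), np.int64(10), np.int64(-124))]
0.82 2399 [279.0, 231.5] [[-0.0315 -0.0106 -0.0082]
 [-0.0075 -0.0037 -0.0071]
 [ 0.0105  0.0002 -0.0064]
 [ 0.0225  0.0035 -0.005 ]
 [ 0.0331  0.0089  0.0016]]
```

Depth shows the cell sits where expected: axis at tool z≈+3 mm and centred. The finger faces, though, end around tool z≈-30, about 45 mm short of the stated tip. I'll measure the tip precisely.

```bash
python3 - <<'E'
from fitcell import *
z=np.load('w3.npz'); d=z['d']; c=cam('wrist')
for col in [262,266,290,294]:
    rs=np.arange(236,262); Y=(world('wrist',np.c_[0*rs+col,rs],d[rs,col],c)-o['tool_pos'])@T*1000
    print(col,[(int(r),*(int(round(k)) for k in y)) for r,y in zip(rs,Y)][::2])
E
```

```text
4.65 [0.4754 0.2453 0.0513] [-3.1404  0.5232  1.9575]
[[-0.3267  0.8023 -0.4996]
 [ 0.9264  0.3766 -0.001 ]
 [ 0.1873 -0.4632 -0.8662]]
262 [(236, 6, -9, -2), (238, 6, -9, -4), (240, 4, -9, -3), (242, 3, -9, -4), (244, 9, -8, -24), (246, 9, -8, -27), (248, 9, -8, -32), (250, 9, -8, -34), (252, 9, -8, -36), (254, 9, -8, -39), (256, 9, -8, -42), (258, 9, -7, -46), (260, 9, -7, -49)]
266 [(236, 7, -7, -5), (238, 6, -7, -6), (240, 5, -7, -5), (242, 9, -6, -21), (244, 9, -6, -24), (246, 9, -6, -27), (248, 9, -6, -31), (250, 9, -6, -33), (252, 7, -6, -33), (254, 7, -6, -36), (256, 8, -6, -39), (258, 8, -5, -43), (260, 7, -5, -43)]
290 [(236, 6, 9, -2), (238, 5, 9, -2), (240, 4, 9, -2), (242, 9, 8, -21), (244, 9, 8, -24), (246, 9, 7, -28), (248, 9, 7, -32), (250, 9, 7, -34), (252, 9, 7, -37), (254, 9, 7, -39), (256, 9, 7, -42), (258, 9, 7, -46), (260, 8, 7, -46)]
294 [(236, -14, 14, 58), (238, -16, 15, 60), (240, -19, 15, 62), (242, -21, 15, 63), (244, 9, 10, -24), (246, 72, 0, -199), (248, 9, 10, -31), (250, 9, 9, -33), (252, 9, 9, -38), (254, 9, 9, -40), (256, 9, 9, -43), (258, 9, 9, -46), (260, 9, 9, -48)]
```

move_arm(steps=[0, 0, 0, 0, 0, 0, 0.5, 0, 0, 0, 0, 0, 0, 0.5, 0, 0, 0, 0, 0, 0, 0.5, 0, 0, 0, 0.0035, -0.0085, -0.016, 0.5, 0, 0, 0, 0.0069, -0.0171, -0.032, 0.5, 0, 0, 0, 0.0069, -0.0171, -0.032, 0.5, 0, 0, 0, 0.0069, -0.0171, -0.032, 0.1, 0, 0, 0, 0.0069, -0.0171, -0.032, 0.1, 0, 0, 0, 0.0069, -0.0171, -0.032, 0.1, 0, 0, 0, 0.0069, -0.0171, -0.032, 0.1, 0, 0, 0, 0.0069, -0.0171, -0.032, 0.1])

```text
time: 5.75
tool_pos: [0.4812, 0.2281, 0.0202]
ee_rot: [-3.139, 0.523, 1.957]
wrist_force: [-4.2, 0.1, 5.3]
width: 0.0204
finger_force: 30.0
```

Cell gripped at 20.4 mm and 30 N. Next I'll lift it vertically and compute the turn.

move_arm(steps=[0, 0, 0, 0, 0, 0.015, 0.1, 0, 0, 0, 0, 0, 0.05, 0.1, 0, 0, 0, 0, 0, 0.1, 0.1, 0, 0, 0, -0.01, -0.02, 0.15, 0.1, 0, 0, 0, -0.01, -0.05, 0.19, 0.1])

```text
time: 6.25
tool_pos: [0.4728, 0.1817, 0.2092]
ee_rot: [3.138, 0.522, 1.958]
wrist_force: [0.4, -0.3, -1.7]
width: 0.0205
finger_force: 30.0
```

```bash
python3 - <<'E'
from fitcell import *
print(o['width'],o['finger_force'],o['wrist_force'])
tgt=R.from_euler('xyz',[np.pi,0,np.deg2rad(99.2)])
print((tgt*R.from_euler('xyz',o['ee_rot']).inv()).as_rotvec())
E
```

```text
6.25 [0.4728 0.1817 0.2092] [3.1382 0.5221 1.958 ]
[[-0.3273  0.8026 -0.4987]
 [ 0.9253  0.3791  0.0029]
 [ 0.1914 -0.4605 -0.8668]]
0.020462042838644896 29.980344772338867 [ 0.3618 -0.3084 -1.6564]
[ 0.5028  0.1447 -0.2223]
```

move_arm(steps=[0.12, 0.035, -0.05, 0, -0.045, 0.02, 0.1, 0.25, 0.07, -0.11, 0, -0.09, 0.03, 0.1, 0.37, 0.11, -0.165, 0, -0.135, 0.03, 0.1, 0.503, 0.145, -0.222, 0, -0.18, 0.03, 0.1, 0.503, 0.145, -0.222, 0, -0.225, 0.03, 0.1, 0.503, 0.145, -0.222, 0, -0.27, 0.03, 0.1, 0.503, 0.145, -0.222, 0, -0.315, 0.03, 0.1, 0.503, 0.145, -0.222, 0, -0.345, 0.03, 0.1, 0.503, 0.145, -0.222, 0, -0.345, 0.03, 0.1, 0.503, 0.145, -0.222, 0, -0.345, 0.03, 0.1])

```text
time: 7.25
tool_pos: [0.4724, -0.1649, 0.2363]
ee_rot: [-3.138, 0.001, 1.73]
wrist_force: [0.3, 0.0, -0.5]
width: 0.0205
finger_force: 30.0
```

```bash
python3 - <<'E'
from fitcell import *
c=cam('wrist'); p,d=snapshot('wrist'); save(p,'pics/w4.png'); np.savez('w4.npz',p=p,d=d,cK=c[0],cR=c[1],ct=c[2],tp=o['tool_pos'],T=T)
for s in ['cell_nub','battery_base','lip_nose','spring_face','cover_hinge','cover_edge']:
    for r in spot_point('wrist',s)[:2]:
        uv=r['uv']; w=world('wrist',uv,d[int(uv[1]),int(uv[0])],c)[0]; print(s,round(r['score'],2),np.round(uv,1),w,'tool',T.T@(w-o['tool_pos']))
E
```

```text
7.25 [ 0.4724 -0.1649  0.2363] [-3.1375  0.0013  1.7296]
[[-0.1582  0.9874 -0.0013]
 [ 0.9874  0.1582 -0.0041]
 [-0.0038 -0.0019 -1.    ]]
cell_nub 0.7 [287.2 169.8] [ 0.462  -0.0933  0.4359] tool [ 0.072   0.0003 -0.1996]
cell_nub 0.59 [276.5 326.8] [ 0.4688 -0.1379  0.3687] tool [ 0.027   0.0002 -0.1324]
battery_base 0.73 [290.8 127.6] [ 0.477 -0.089  0.015] tool [0.0745 0.0174 0.2211]
battery_base 0.72 [289.1 201. ] [ 0.4846 -0.1631  0.1056] tool [-0.      0.0128  0.1306]
spring_face 0.49 [286.7 102.4] [ 0.4669 -0.0604  0.0176] tool [0.1043 0.0119 0.2185]
cover_hinge 0.75 [285.2 170.1] [ 0.4773 -0.1382  0.0527] tool [0.0258 0.0098 0.1835]
cover_edge 0.95 [287.2 202.5] [ 0.4731 -0.1313  0.2609] tool [ 0.033   0.0059 -0.0246]
```

View pics/w4.png

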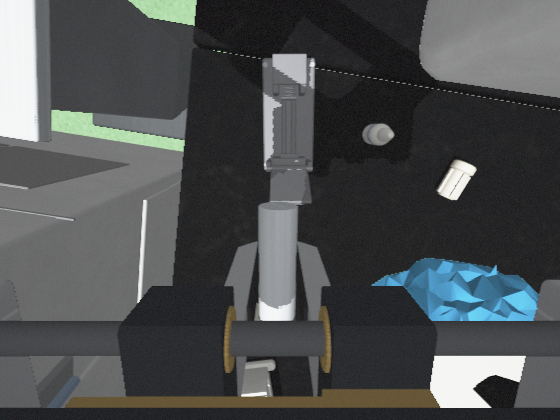

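The wrist view shows the base in cols 263–315, rows 55–170, the cover at rows 170–204, and the held cell with its plain end at (278,205). Now I'll fit the base pose and the in-hand cell pose.

```bash
cat > fit4.py <<'E'
from h import *
np.set_printoptions(precision=4,suppress=True)
z=np.load('w4.npz'); d=z['d']; c=(z['cK'],z['cR'],z['ct']); tp=z['tp']; T=z['T']
v,u=np.mgrid[0:420,0:560]; W=world('wrist',np.c_[u.ravel(),v.ravel()],d.ravel(),c).reshape(420,560,3)
box=(abs(u-289)<45)&(v>35)&(v<175)&(d>0)
fl=box&(abs(W[...,2])<.004); print('floor',np.median(W[fl][:,2]),fl.sum())
q=(box&(W[...,2]>.0065)&(W[...,2]<.018)).astype(np.uint8); q=cv2.morphologyEx(q,cv2.MORPH_OPEN,np.ones((3,3)))>0
P=np.array([onz('wrist',k,.012,c)[:2] for k in np.argwhere(q)[:,::-1]])*1000
r=cv2.minAreaRect(P.astype(np.float32)); print('plate',q.sum(),r); print(cv2.boxPoints(r))
E
python3 - <<'E'
from fit4 import *
# base frame guess
yaw=np.deg2rad(-80.8); ax=np.array([np.cos(yaw),np.sin(yaw)]); ay=np.array([-ax[1],ax[0]])
# side edges per slice along x
O=np.array([.4707,-.0886]); s=(P/1000-O)@ax*1000; l=(P/1000-O)@ay*1000
for a in range(-90,60,10):
    b=abs(s-a)<5
    if b.sum()>5: print(a,b.sum(),np.percentile(l[b],[1,99]))
print('s range',s.min(),np.percentile(s,[1,99]),s.max())
# raised parts
X=W[box&(W[...,2]>.02)]; s=(X[:,:2]-O)@ax*1000; l=(X[:,:2]-O)@ay*1000
print('raised:')
for a in range(-85,75,6):
    b=abs(s-a)<3
    if b.sum()>5: print(a,b.sum(),np.percentile(l[b],[2,50,98]),'z',np.percentile(X[b][:,2]*1000,[5,50,95]))
# held cell in tool frame
m=(abs(u-278)<24)&(v>200)&(v<300)&(d>0)&(W[...,2]>.2)
Y=((W[m]-tp)@T)*1000
for a in range(-10,45,5):
    b=abs(Y[:,0]-a)<2.5; 
    if b.sum()>5: print('cell x',a,b.sum(),np.percentile(Y[b],[2,50,98],axis=0)[:,1:].tolist())
print('x max',np.percentile(Y[:,0],[50,98,99.5,100]))
E
```

```text
floor -0.00028169983307375066 6162
plate 3287 ((471.0271301269531, -70.69268035888672), (63.48408508300781, 124.0693130493164), 9.408011436462402)
[[ 429.5716  -14.6811]
 [ 449.8525 -137.0816]
 [ 512.4827 -126.7043]
 [ 492.2018   -4.3038]]
-80 90 [-28.0211  34.6073]
-70 157 [-28.129   34.6819]
-60 151 [-28.2345  33.9191]
-50 202 [-28.347   34.1909]
-40 259 [-28.4602  34.4642]
-30 324 [-28.5463  34.7052]
-20 375 [-27.4274  33.8369]
-10 324 [-27.5378  34.0173]
0 332 [-27.6419  34.2792]
10 324 [-27.7493  34.5496]
20 325 [-27.8568  34.8203]
30 309 [-27.968   34.9968]
40 115 [-28.1053  34.0478]
s range -79.55530895240183 [-77.4886  39.378 ] 44.51462727841129
raised:
-79 34 [-14.6726   2.743   20.2188] z [45.733  46.8917 48.3678]
-73 204 [-15.3906   2.7812  20.8233] z [45.8788 47.2057 48.5956]
-67 204 [-15.4314   2.8354  20.9934] z [45.6884 47.2007 48.618 ]
-61 204 [-15.4457   2.8811  21.1883] z [45.8664 47.212  48.4365]
-55 197 [-15.4739   2.4474  21.353 ] z [45.8403 47.163  48.5316]
-49 186 [-15.4874   3.5731  21.4611] z [44.8725 47.284  48.5408]
-43 143 [-15.5915   6.3494  21.9663] z [2
[... 1752 characters left out ...]
3857829513], [0.775985755512065, -42.61981445478812], [10.99928020316822, -34.42298433363363]]
cell x 20 359 [[-9.269893245942363, -44.55166899566258], [0.7684567671079983, -42.478336692995775], [10.874031049712062, -34.84279704000022]]
cell x 25 370 [[-8.949959905921675, -44.74187309101211], [0.7589746593400558, -42.554261084022215], [10.54510900891038, -35.31747915235869]]
cell x 30 368 [[-9.115029721280054, -44.66290849690837], [0.7485436348403185, -42.56070337026068], [10.670355513758098, -35.622738848075706]]
cell x 35 338 [[-8.503263902303388, -44.32971648913108], [0.7568585103726344, -36.96322146680885], [9.991591358892103, -25.786370375439276]]
x max [ 8.7395 33.6641 33.8056 34.1302]
```

```bash
python3 - <<'E'
from fit4 import *
yaw=np.deg2rad(-80.59); ax=np.array([np.cos(yaw),np.sin(yaw)]); ay=np.array([-ax[1],ax[0]])
O=np.array([.4707,-.0886])+.0031*np.array([.987,.16])
def sl(X): return (X[:,:2]-O)@ax*1000,(X[:,:2]-O)@ay*1000,X[:,2]*1000
s,l,h=sl(W[box])
b=(abs(l)<8)&(h>35)
for lo,hi in [(36,42.8),(43,45.5),(46,49)]:
    for a,e in [(-60,-20),(20,45)]:
        k=b&(h>lo)&(h<hi)&(s>a)&(s<e)
        if k.sum()>2: print((lo,hi),(a,e),k.sum(),np.percentile(s[k],[0,5,50,95,100]))
k=(abs(abs(l)-15)<4)&(h>38)&(s<-20); print('walls max s',np.percentile(s[k],[90,97,100]))
s2,l2,h2=sl(np.c_[P/1000,P[:,0]*0]); print('plate min s',[s2[abs(l2-a)<4].min() for a in (-28,-22,22,28)])
k=(abs(l)<30)&(h>38); print('overall lat',np.percentile(l[k&(s<-50)],[1,99]),np.percentile(l[k&(s>38)&(s<50)],[1,99]),np.percentile(l2,[1,99]))
# cover angle
C=W[(v>170)&(v<206)&(abs(u-289)<25)&(d>0)&(W[...,2]>.045)&(W[...,2]<.14)]; s,l,h=sl(C); print('cover',len(C),np.polyfit(h,s,1),h.max(),s.max(),np.percentile(l,[2,98]))
E
```

```text
floor -0.00028169983307375066 6162
plate 3287 ((471.0271301269531, -70.69268035888672), (63.48408508300781, 124.0693130493164), 9.408011436462402)
[[ 429.5716  -14.6811]
 [ 449.8525 -137.0816]
 [ 512.4827 -126.7043]
 [ 492.2018   -4.3038]]
(36, 42.8) (-60, -20) 53 [-42.8906 -40.9281 -31.6491 -30.4435 -30.3534]
(36, 42.8) (20, 45) 3 [35.6843 35.7927 36.7686 37.9043 38.0305]
(43, 45.5) (-60, -20) 4 [-57.6415 -57.4742 -55.4964 -50.015  -49.2295]
(43, 45.5) (20, 45) 121 [31.8151 31.9065 37.72   43.7743 43.8535]
(46, 49) (-60, -20) 175 [-59.4992 -59.1951 -52.2275 -45.9159 -45.7461]
(46, 49) (20, 45) 17 [37.6826 39.5094 44.583  44.777  44.7777]
walls max s [-41.0306 -37.701  -36.4951]
plate min s [np.float64(-79.6594459120539), np.float64(-79.6468417568334), np.float64(-79.39489248593866), np.float64(-79.38230171034795)]
overall lat [-18.3514  18.4063] [-27.4632  27.3338] [-31.1988  31.5087]
cover 1280 [ 0.4598 26.5957] 107.95184005004492 79.95848360017109 [-20.9689  21.209 ]
```

The fit is consistent: five longitudinal features agree to about 0.3 mm and the cover angle is 2.0 rad. Next, the insertion waypoints.

```bash
cat > plan.py <<'E'
from fitcell import *
yaw=np.deg2rad(-80.59); ax=np.array([np.cos(yaw),np.sin(yaw),0]); ay=np.array([-ax[1],ax[0],0]); az=np.array([0,0,1.])
B=np.array([.47404,-.08978,0]); H=np.array([-.8,.76,-33.5])/1000
def pose(th,cx,cz):
    t=np.deg2rad(th); tx=-(np.cos(t)*ax+np.sin(t)*az); tz=np.sin(t)*ax-np.cos(t)*az
    M=np.c_[tx,ay,tz]; return M, B+ax*cx/1000+az*cz/1000-M@H
def rel(th,cx,cz):
    M,p=pose(th,cx,cz); print((th,cx,cz),R.from_matrix(M@T.T).as_rotvec().round(3),(p-o['tool_pos']).round(4),'abs',p.round(4))
def cellnow():
    C=o['tool_pos']+T@H-B; t=-T[:,0]; print('cell base x,y,z mm',C@ax*1e3,C@ay*1e3,C[2]*1e3,'tilt',np.rad2deg(np.arcsin(t[2])),'yawerr',np.rad2deg(np.arctan2(t@ay,t@ax)),'force base',o['wrist_force']@ax,o['wrist_force']@ay,o['wrist_force'][2],'w',o['width'],o['finger_force'])
E
python3 -c "
from plan import *
cellnow()
for a in [(30,5,110),(30,5,60),(30,5,48)]: rel(*a)
"
```

```text
7.6 [ 0.4726 -0.1634  0.2358] [-3.1369  0.001   1.7328]
[[-0.1613  0.9869 -0.001 ]
 [ 0.9869  0.1613 -0.0047]
 [-0.0044 -0.0018 -1.    ]]
cell base x,y,z mm 73.11332204505557 -12.581442290157636 269.33440508077354 tilt 0.05798471456431918 yawerr -0.12807152158164106 force base 0.12654834567068854 0.7695419319398991 -1.317232724563358 w 0.02017323633549695 29.97825264930725
(30, 5, 110) [-0.515 -0.089  0.003] [ 0.0042  0.0527 -0.1552] abs [ 0.4767 -0.1107  0.0806]
(30, 5, 60) [-0.515 -0.089  0.003] [ 0.0042  0.0527 -0.2052] abs [ 0.4767 -0.1107  0.0306]
(30, 5, 48) [-0.515 -0.089  0.003] [ 0.0042  0.0527 -0.2172] abs [ 0.4767 -0.1107  0.0186]
```

move_arm(steps=[-0.13, -0.022, 0, 0.001, 0.013, 0, 0.1, -0.26, -0.044, 0, 0.002, 0.026, 0, 0.1, -0.39, -0.067, 0, 0.003, 0.04, -0.02, 0.1, -0.515, -0.089, 0.003, 0.0042, 0.0527, -0.06, 0.1, -0.515, -0.089, 0.003, 0.0042, 0.0527, -0.105, 0.1, -0.515, -0.089, 0.003, 0.0042, 0.0527, -0.145, 0.1, -0.515, -0.089, 0.003, 0.0042, 0.0527, -0.155, 0.1, -0.515, -0.089, 0.003, 0.0042, 0.0527, -0.155, 0.1, -0.515, -0.089, 0.003, 0.0042, 0.0527, -0.155, 0.1, -0.515, -0.089, 0.003, 0.0042, 0.0527, -0.155, 0.1])

```text
time: 8.6
tool_pos: [0.4787, -0.112, 0.0838]
ee_rot: [3.135, 0.524, 1.729]
wrist_force: [-0.3, -0.3, -1.1]
width: 0.0201
finger_force: 30.0
```

```bash
python3 - <<'E'
from plan import *
cellnow()
c=cam('wrist'); p,d=snapshot('wrist'); q,_=snapshot('side'); o2=get_obs(); print(o2['tool_pos'])
np.savez('w5.npz',p=p,d=d,cK=c[0],cR=c[1],ct=c[2])
A=cv2.resize(p[90:330,160:400],(400,400)); Bp=cv2.resize(q[110:230,240:360],(400,400),interpolation=2)
save(np.hstack([A,Bp]),'pics/c5.png')
for a in [(30,5,48)]: rel(*a)
E
```

```text
8.6 [ 0.4787 -0.112   0.0838] [3.1347 0.5244 1.7286]
[[-0.136   0.8549 -0.5007]
 [ 0.987   0.1605  0.0059]
 [ 0.0854 -0.4934 -0.8656]]
cell base x,y,z mm 6.652481338487087 1.609520734310084 113.17063829505214 tilt 30.045959645003883 yawerr -0.370075565552049 force base 0.21980465122587717 -0.3463682642018541 -1.0688228262065065 w 0.020105982285962876 29.978226721286774
[ 0.4782 -0.112   0.0831]
(30, 5, 48) [-0.     0.006  0.003] [-0.002   0.0014 -0.0652] abs [ 0.4767 -0.1107  0.0186]
```

View pics/c5.png

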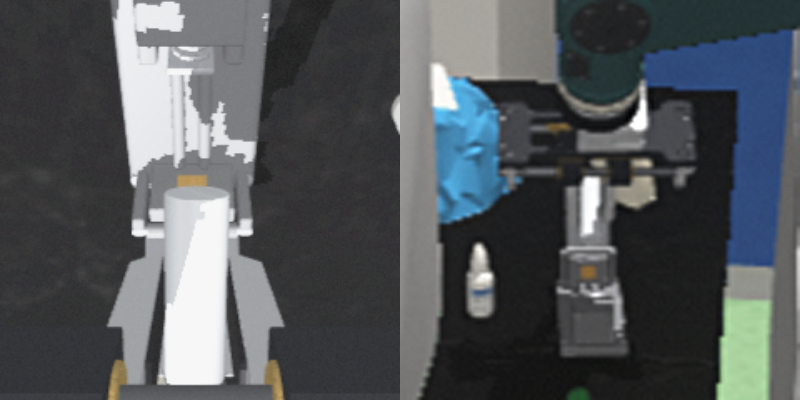

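Left half: held cell above the base, plain end at crop (197,193), rails at cols 178–210, spring at (190,55). The cell looks slightly to the right of centre. I'll measure that relative offset from this same frame.

```bash
python3 - <<'E'
from plan import *
z=np.load('w5.npz'); d=z['d']; c=(z['cK'],z['cR'],z['ct'])
v,u=np.mgrid[0:420,0:560]; W=world('wrist',np.c_[u.ravel(),v.ravel()],d.ravel(),c).reshape(420,560,3)
k=(d>0)&(abs(u-275)<70)&(v>40)&(v<215); X=W[k]-B; x,y,h=X@ax*1e3,X@ay*1e3,X[:,2]*1e3
print('zpct',np.percentile(h,[1,5]))
for a,e,lo,hi in [(-82,-64,45,50),(-64,-48,45,50),(-48,-40,42,50),(-33,-29,30,43),(-25,-5,18,24),(-5,20,18,24),(28,35,42,46)]:
    b=(x>a)&(x<e)&(h>lo)&(h<hi)&(abs(y)<35)
    if b.sum()>4: print((a,e),b.sum(),'y',np.percentile(y[b],[1,99]),'mid',np.percentile(y[b],[1,99]).mean(),'x',np.percentile(x[b],[1,99]),'z',np.median(h[b]))
k=(d>0)&(abs(u-278)<24)&(v>195)&(v<325); Y=((W[k]-o['tool_pos'])@T)*1e3
for a in range(-30,40,10):
    b=(abs(Y[:,0]-a)<5)&(abs(Y[:,2]+38)<7)&(abs(Y[:,1])<12)
    if b.sum()>5: print('cell',a,b.sum(),np.percentile(Y[b][:,1],[1,99]).mean(),np.percentile(Y[b][:,2],[3,50]))
b=(abs(Y[:,2]+40)<5); print('xmax',np.percentile(Y[b][:,0],[99,100]))
E
```

```text
8.7 [ 0.4782 -0.112   0.0831] [3.1359 0.5241 1.7291]
[[-0.1364  0.855  -0.5004]
 [ 0.987   0.1604  0.0049]
 [ 0.0845 -0.4932 -0.8658]]
zpct [-1.7277 -1.0841]
(-82, -64) 2124 y [-18.3133  18.6413] mid 0.16397057371156798 x [-79.0504 -64.1956] z 47.07686246165112
(-64, -48) 1802 y [-18.3344  18.67  ] mid 0.16781956737011683 x [-63.876  -48.2436] z 47.09885506222308
(-48, -40) 259 y [-18.5885  19.0244] mid 0.21793161417484264 x [-47.9695 -40.108 ] z 43.83373172336383
(-33, -29) 29 y [-8.1469  8.4332] mid 0.143135202429443 x [-32.9687 -32.0451] z 40.35614050091951
(-25, -5) 240 y [-8.2963  8.6762] mid 0.1899385785290093 x [-19.4887  -5.1708] z 19.18375248698787
(-5, 20) 347 y [-8.4051  8.6732] mid 0.1340690086280354 x [-4.8066 19.6963] z 19.032116191509626
(28, 35) 7 y [-16.8865  19.0713] mid 1.0923994191911 x [34.4519 34.928 ] z 43.62122443765132
cell -30 290 0.8788962664379989 [-44.264  -41.7052]
cell -20 598 0.8433714214038188 [-44.6098 -42.5976]
cell -10 617 1.0749167879810315 [-44.5786 -42.5967]
cell 0 677 1.1091412824326348 [-44.6918 -42.7718]
cell 10 747 0.5202505498454064 [-44.5692 -42.6617]
cell 20 716 1.3957982561412203 [-44.6123 -42.7019]
cell 30 815 1.3695471944542135 [-44.5393 -41.7942]
xmax [33.5188 33.7788]
```

```bash
sed -i 's/H=np.array(.*)\/1000/H=np.array([-1.0,.95,-33.8])\/1000/' plan.py; python3 -c "
from plan import *
cellnow(); rel(30,5,60)"
```

```text
8.7 [ 0.4782 -0.112   0.0831] [3.1359 0.5241 1.7291]
[[-0.1364  0.855  -0.5004]
 [ 0.987   0.1604  0.0049]
 [ 0.0845 -0.4932 -0.8658]]
cell base x,y,z mm 6.544354049877576 1.315082665316984 112.87467159833896 tilt 30.026294290953903 yawerr -0.3427145406637358 force base 0.4670904377936248 0.33484260216939077 -0.6923980188579971 w 0.02025452053414661 29.978167712688446
(30, 5, 60) [-0.     0.005  0.003] [-0.0016  0.0013 -0.0529] abs [ 0.4765 -0.1107  0.0302]
```

move_arm(steps=[0, 0.003, 0.002, -0.001, 0.001, -0.015, 0.1, 0, 0.006, 0.004, -0.002, 0.0015, -0.03, 0.1, 0, 0.006, 0.004, -0.002, 0.0015, -0.045, 0.1, 0, 0.006, 0.004, -0.002, 0.0015, -0.053, 0.1, 0, 0.006, 0.004, -0.002, 0.0015, -0.053, 0.1, 0, 0.006, 0.004, -0.002, 0.0015, -0.053, 0.1, 0, 0.006, 0.004, -0.002, 0.0015, -0.053, 0.1])

```text
time: 9.4
tool_pos: [0.4752, -0.1101, 0.0282]
ee_rot: [-3.137, 0.523, 1.739]
wrist_force: [-0.4, -0.3, -0.9]
width: 0.0197
finger_force: 30.0
```

```bash
python3 -c "
from plan import *
cellnow(); rel(30,5,48); rel(30,-7.6,47); rel(20,-7.6,41.8)"
```

```text
9.4 [ 0.4752 -0.1101  0.0282] [-3.1366  0.5227  1.7394]
[[-0.1454  0.8542 -0.4992]
 [ 0.9862  0.1654 -0.0043]
 [ 0.0788 -0.493  -0.8665]]
cell base x,y,z mm 4.234894150334325 -1.1192205620034292 57.98760496221286 tilt 29.948938182805804 yawerr 0.2526479502650729 force base 0.21594334970849144 -0.46795928120584296 -0.9384648942693561 w 0.019659981661826625 29.978265166282654
(30, 5, 48) [-0.    -0.004 -0.002] [ 0.0013 -0.0006 -0.01  ] abs [ 0.4765 -0.1107  0.0182]
(30, -7.6, 47) [-0.    -0.004 -0.002] [-0.0007  0.0119 -0.011 ] abs [ 0.4745 -0.0983  0.0172]
(20, -7.6, 41.8) [ 0.172  0.024 -0.002] [-0.0016  0.0172 -0.0185] abs [ 0.4736 -0.0929  0.0097]
```

```bash
cat > fitcell.py <<'E'
from h import *
import sys
np.set_printoptions(precision=4,suppress=True)
def avg(n):
    L=[]
    for i in range(n):
        L.append(get_obs())
        if i<n-1: snapshot('side')
    o=L[-1]; ps=np.array([l['tool_pos'] for l in L]); o['tool_pos']=ps.mean(0); o['wrist_force']=np.mean([l['wrist_force'] for l in L],0)
    Rm=R.from_euler('xyz',[l['ee_rot'] for l in L]).mean(); print('n',n,o['time'],'std',ps.std(0)*1e3); return o,Rm.as_matrix()
o,T=avg(int(sys.argv[1]) if len(sys.argv)>1 else 1); print(o['tool_pos'])
E
cat > st.py <<'E'
from plan import *
cellnow()
for a in sys.argv[2:]: rel(*map(float,a.split(',')))
E
python3 st.py 8 30,5,48 30,-7.6,47
```

```text
n 8 9.75 std [0.1777 0.0111 0.1606]
[ 0.4751 -0.1101  0.0282]
cell base x,y,z mm 4.195853910620457 -1.2485462961801974 57.98055535342687 tilt 29.943217509174897 yawerr 0.24747032325286847 force base -0.16329361164604542 -0.04880023323321818 -0.7706494439296299 w 0.02040191750444226 29.978337585926056
(30.0, 5.0, 48.0) [-0.    -0.004 -0.002] [ 0.0015 -0.0006 -0.01  ] abs [ 0.4765 -0.1107  0.0182]
(30.0, -7.6, 47.0) [-0.    -0.004 -0.002] [-0.0006  0.0118 -0.011 ] abs [ 0.4745 -0.0983  0.0172]
```

move_arm(steps=[0, -0.004, -0.002, 0.0015, -0.0006, 0, 0.1, 0, -0.004, -0.002, 0.0015, -0.0006, -0.005, 0.1, 0, -0.004, -0.002, 0.0015, -0.0006, -0.01, 0.1, 0, -0.004, -0.002, 0.0015, -0.0006, -0.01, 0.1, 0, -0.004, -0.002, 0.0015, -0.0006, -0.01, 0.1])

```text
time: 10.25
tool_pos: [0.4757, -0.1107, 0.0171]
ee_rot: [-3.139, 0.523, 1.736]
wrist_force: [-0.1, -0.3, -1.3]
width: 0.0203
finger_force: 30.0
```

```bash
python3 st.py 4 30,5,48 30,-7.6,47 25,-7.6,44.5 20,-7.6,41.8
```

```text
n 4 10.4 std [0.181  0.0127 0.2199]
[ 0.476  -0.1107  0.0175]
cell base x,y,z mm 4.957953761474461 -0.4648973942607802 47.236221910083515 tilt 29.968808573881628 yawerr 0.05161612631761654 force base 0.2902511477547692 -0.24901570286644018 -1.0431716696085787 w 0.02018442321601958 29.978227615356445
(30.0, 5.0, 48.0) [-0.    -0.002  0.   ] [0.0005 0.     0.0008] abs [ 0.4765 -0.1107  0.0182]
(30.0, -7.6, 47.0) [-0.    -0.002  0.   ] [-0.0015  0.0125 -0.0002] abs [ 0.4745 -0.0983  0.0172]
(25.0, -7.6, 44.5) [0.086 0.012 0.   ] [-0.002   0.0151 -0.004 ] abs [ 0.474  -0.0956  0.0134]
(20.0, -7.6, 41.8) [0.172 0.027 0.   ] [-0.0024  0.0178 -0.0078] abs [ 0.4736 -0.0929  0.0097]
```

move_arm(steps=[0, 0, 0, 0, 0.003, 0, 0.1, 0, 0, 0, -0.0005, 0.006, 0, 0.1, 0, 0, 0, -0.001, 0.009, 0, 0.1, 0, 0, 0, -0.0015, 0.0125, 0, 0.1, 0, 0, 0, -0.0015, 0.0125, 0, 0.1, 0, 0, 0, -0.0015, 0.0125, 0, 0.1])

```text
time: 11.0
tool_pos: [0.4747, -0.099, 0.0182]
ee_rot: [-3.139, 0.525, 1.736]
wrist_force: [0.7, -6.0, -0.4]
width: 0.0203
finger_force: 30.0
```

```bash
cat >> fitcell.py <<'E'
def look(rows=(90,330),cols=(160,400),f=None):
    c=cam('wrist'); p,d=snapshot('wrist'); v,u=np.mgrid[0:420,0:560]
    if f: save(cv2.resize(p[rows[0]:rows[1],cols[0]:cols[1]],None,fx=2.5,fy=2.5,interpolation=2),f)
    return p,d,u,v,world('wrist',np.c_[u.ravel(),v.ravel()],d.ravel(),c).reshape(420,560,3)
E
cat >> st.py <<'E'
p,d,u,v,W=look(f='pics/last.png')
k=(d>0)&(abs(u-278)<24)&(v>185)&(v<325); Y=((W[k]-o['tool_pos'])@T)*1e3
for a in (-25,-15,15,25):
    b=(abs(Y[:,0]-a)<4)&(abs(Y[:,2]+38)<9)&(abs(Y[:,1])<12)
    if b.sum()>5: print('cell',a,b.sum(),'y',np.percentile(Y[b][:,1],[1,99]).mean().round(2),'z',np.percentile(Y[b][:,2],[3,50]))
b=(abs(Y[:,2]+40)<5); print('xmax',np.percentile(Y[b][:,0],[99,100]))
E
python3 st.py 3 25,-7.6,44.5 20,-7.6,41.8
```

```text
n 3 11.1 std [0.0036 0.0357 0.0046]
[ 0.4747 -0.099   0.0182]
cell base x,y,z mm -6.867122830220313 0.16330513266323773 47.894759005474405 tilt 30.093235144964602 yawerr 0.056230224830796594 force base 5.351354819182187 -0.4925760072262624 -0.054054125852017486 w 0.02047882046447713 29.975766241550446
(25.0, -7.6, 44.5) [0.088 0.013 0.   ] [-0.0007  0.0034 -0.0047] abs [ 0.474  -0.0956  0.0134]
(20.0, -7.6, 41.8) [ 0.174  0.027 -0.   ] [-0.0011  0.0061 -0.0085] abs [ 0.4736 -0.0929  0.0097]
cell -25 455 y 0.39 z [-44.164  -42.1529]
cell -15 493 y 0.36 z [-44.2999 -42.2261]
cell 15 554 y 0.94 z [-43.8821 -41.9948]
cell 25 591 y 0.92 z [-43.96   -41.9449]
xmax [30.9217 31.9176]
```

move_arm(steps=[0, 0, 0, -0.0003, 0.0022, 0, 0.1, 0.044, 0.007, 0, -0.0007, 0.004, -0.002, 0.1, 0.088, 0.013, 0, -0.001, 0.0054, -0.0043, 0.1, 0.131, 0.02, 0, -0.0012, 0.0067, -0.0063, 0.1, 0.174, 0.027, 0, -0.0014, 0.008, -0.0083, 0.1, 0.174, 0.027, 0, -0.0014, 0.008, -0.0083, 0.1, 0.174, 0.027, 0, -0.0014, 0.008, -0.0083, 0.1])

```text
time: 11.85
tool_pos: [0.4736, -0.0921, 0.0098]
ee_rot: [3.141, 0.35, 1.734]
wrist_force: [1.1, -7.0, -2.4]
width: 0.0202
finger_force: 30.0
```

```bash
python3 st.py 3 15,-9.5,39.3 10,-9.5,36.4 5,-9.5,33.3 0,-9.5,30
```

```text
n 3 11.95 std [0.0153 0.0722 0.0033]
[ 0.4736 -0.092   0.0098]
cell base x,y,z mm -8.524747240766452 0.1170879714460045 41.88453853869233 tilt 20.073487659038943 yawerr -0.032804899356704637 force base 7.0147228680938865 -0.22845578129476599 -2.2330292470063307 w 0.02047173516456004 29.974690675735474
(15.0, -9.5, 39.3) [0.087 0.015 0.   ] [-0.0008  0.0038 -0.0034] abs [ 0.4728 -0.0882  0.0064]
(10.0, -9.5, 36.4) [0.173 0.029 0.   ] [-0.0012  0.0066 -0.0069] abs [ 0.4723 -0.0854  0.0029]
(5.0, -9.5, 33.3) [0.259 0.043 0.   ] [-0.0017  0.0095 -0.0103] abs [ 0.4719 -0.0825 -0.0005]
(0.0, -9.5, 30.0) [0.346 0.058 0.   ] [-0.0022  0.0124 -0.0136] abs [ 0.4714 -0.0796 -0.0038]
cell -25 450 y 0.4 z [-44.5114 -42.4671]
cell -15 501 y 0.37 z [-44.3458 -42.5106]
cell 15 559 y 0.9 z [-44.0652 -42.113 ]
cell 25 583 y 0.9 z [-43.9881 -41.9231]
xmax [30.3282 31.4418]
```

move_arm(steps=[0.043, 0.007, 0, -0.0006, 0.0028, -0.0017, 0.1, 0.087, 0.015, 0, -0.0009, 0.0045, -0.0034, 0.1, 0.13, 0.022, 0, -0.0011, 0.0059, -0.0051, 0.1, 0.173, 0.029, 0, -0.0013, 0.0073, -0.0069, 0.1, 0.173, 0.029, 0, -0.0013, 0.0073, -0.0069, 0.1])

```text
time: 12.5
tool_pos: [0.4724, -0.0857, 0.0024]
ee_rot: [3.141, 0.175, 1.734]
wrist_force: [2.2, -7.4, -4.1]
width: 0.0205
finger_force: 30.0
```

```bash
python3 st.py 3 5,-9.5,33.3 0,-9.5,30 0,-9.5,29.3
```

```text
n 3 12.6 std [0.0143 0.1668 0.021 ]
[ 0.4724 -0.0855  0.0024]
cell base x,y,z mm -9.379150484516916 0.05704972921468887 35.848324308797736 tilt 10.057818491436961 yawerr -0.0633530174194533 force base 7.681034435228579 0.7802707885604145 -4.280545449885117 w 0.019859896358556978 29.976786375045776
(5.0, -9.5, 33.3) [0.087 0.015 0.001] [-0.0006  0.003  -0.0029] abs [ 0.4719 -0.0825 -0.0005]
(0.0, -9.5, 30.0) [0.173 0.029 0.001] [-0.001   0.0059 -0.0062] abs [ 0.4714 -0.0796 -0.0038]
(0.0, -9.5, 29.3) [0.173 0.029 0.001] [-0.001   0.0059 -0.0069] abs [ 0.4714 -0.0796 -0.0045]
cell -25 451 y 0.37 z [-44.8486 -42.6728]
cell -15 503 y 0.33 z [-44.6137 -42.662 ]
cell 15 557 y 0.89 z [-44.0632 -42.0121]
cell 25 595 y 0.84 z [-43.8505 -41.8865]
xmax [31.3307 32.2771]
```

move_arm(steps=[0.043, 0.007, 0, -0.0003, 0.0017, -0.0014, 0.1, 0.087, 0.015, 0, -0.0006, 0.0033, -0.0028, 0.1, 0.13, 0.022, 0, -0.0008, 0.0048, -0.0043, 0.1, 0.173, 0.029, 0.001, -0.001, 0.0062, -0.006, 0.1, 0.173, 0.029, 0.001, -0.001, 0.0062, -0.006, 0.1])

```text
time: 13.15
tool_pos: [0.4715, -0.0798, -0.0041]
ee_rot: [-3.141, 0.0, 1.735]
wrist_force: [1.5, -7.0, -4.1]
width: 0.0199
finger_force: 30.0
```

```bash
python3 st.py 3 0,-9.5,29.3 -1,-9,29 -1,-2,29
```

```text
n 3 13.25 std [0.0208 0.1664 0.0412]
[ 0.4715 -0.0796 -0.004 ]
cell base x,y,z mm -9.481410586669174 0.09065474696835978 29.79936261961878 tilt 0.03904450884343555 yawerr -0.010073360394686112 force base 6.870270295813737 0.4654613896784834 -4.409375769993299 w 0.020500138363308495 29.974224865436554
(0.0, -9.5, 29.3) [ 0.001 -0.     0.   ] [-0.0001  0.     -0.0005] abs [ 0.4714 -0.0796 -0.0045]
(-1.0, -9.0, 29.0) [0.018 0.003 0.   ] [-0.0001  0.0001 -0.0008] abs [ 0.4714 -0.0795 -0.0048]
(-1.0, -2.0, 29.0) [0.018 0.003 0.   ] [ 0.001  -0.0068 -0.0008] abs [ 0.4725 -0.0864 -0.0048]
cell -25 457 y 0.34 z [-44.8288 -42.8236]
cell -15 489 y 0.31 z [-44.6953 -42.867 ]
cell 15 565 y 0.84 z [-44.4481 -42.4014]
cell 25 588 y 0.82 z [-44.17   -42.2185]
xmax [34.2827 34.9878]
```

View pics/last.png

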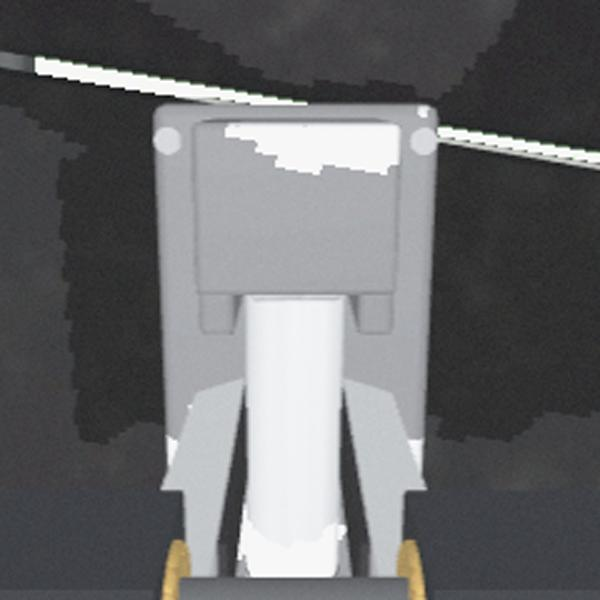

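The cell lies level between the housing walls, plain end at crop (295,300) against the spring plate. Next I'll lower it the last 0.6 mm and let it slide under the lip.

move_arm(steps=[0.012, 0.002, 0, 0, 0, -0.0005, 0.1, 0.012, 0.002, 0, 0.0003, -0.002, -0.0006, 0.1, 0.012, 0.002, 0, 0.0007, -0.004, -0.0006, 0.1, 0.012, 0.002, 0, 0.001, -0.006, -0.0006, 0.1, 0.012, 0.002, 0, 0.0011, -0.007, -0.0006, 0.1, 0.012, 0.002, 0, 0.0011, -0.007, -0.0006, 0.1])

```text
time: 13.9
tool_pos: [0.4723, -0.0841, -0.0042]
ee_rot: [3.142, -0.015, 1.736]
wrist_force: [0.3, -4.6, -2.2]
width: 0.0203
finger_force: 30.0
```

```bash
python3 st.py 3 -1,-2,28.5
```

```text
n 3 14.0 std [0.0131 0.0991 0.0184]
[ 0.4723 -0.084  -0.0042]
cell base x,y,z mm -4.496871824964991 0.1483885765748316 29.606992523372092 tilt -0.8737010968820297 yawerr 0.054550997318197084 force base 4.087683093702292 -0.10303691899799157 -2.5638275441968896 w 0.020204619584572005 29.974472522735596
(-1.0, -2.0, 28.5) [ 0.002  0.    -0.001] [ 0.0002 -0.0024 -0.0011] abs [ 0.4725 -0.0864 -0.0053]
cell -25 460 y 0.29 z [-44.8664 -42.6638]
cell -15 496 y 0.24 z [-44.7452 -42.7794]
cell 15 555 y 0.81 z [-44.4427 -42.3682]
cell 25 585 y 0.8 z [-44.2874 -42.1609]
xmax [37.847  39.0854]
```

move_arm(steps=[0, 0, 0, 0.0002, -0.0015, -0.0003, 0.1, 0, 0, 0, 0.0005, -0.003, -0.0006, 0.1, 0, 0, 0, 0.0005, -0.003, -0.0008, 0.1, 0, 0, 0, 0.0005, -0.003, -0.0008, 0.1])

```text
time: 14.45
tool_pos: [0.4727, -0.0866, -0.0045]
ee_rot: [3.141, -0.016, 1.736]
wrist_force: [0.3, -3.3, 1.0]
width: 0.0202
finger_force: 30.0
```

```bash
python3 st.py 3
```

```text
n 3 14.55 std [0.0064 0.0073 0.0124]
[ 0.4727 -0.0866 -0.0045]
cell base x,y,z mm -1.8135680378286088 0.16691034493562212 29.23020525116875 tilt -0.9215676778001083 yawerr 0.057308000583520306 force base 3.2541377221378007 -0.16510529368735546 1.3919446877915214 w 0.020141694379528247 29.97512698173523
cell -25 467 y 0.28 z [-44.5057 -42.5986]
cell -15 499 y 0.26 z [-44.6996 -42.671 ]
cell 15 568 y 0.82 z [-44.5798 -42.4867]
cell 25 592 y 0.82 z [-44.5328 -42.5582]
xmax [41.1813 42.4427]
```

move_arm(steps=[0, 0, 0, 0, 0, 0, 0.35, 0, 0, 0, 0, 0, 0, 0.5, 0, 0, 0, 0, 0, 0, 0.5, 0, 0, 0, 0, 0, 0, 0.5, 0, 0, 0, 0, 0, 0.02, 0.5, 0, 0, 0, 0, 0, 0.06, 0.5, 0, 0, 0, 0, 0, 0.1, 0.5, 0, 0, 0, 0, 0, 0.1, 0.5])

```text
time: 15.4
tool_pos: [0.4767, -0.0877, 0.1015]
ee_rot: [3.131, -0.011, 1.736]
wrist_force: [0.2, -0.1, 0.7]
width: 0.0471
finger_force: 0.0
```

```bash
python3 - <<'E'
from plan import *
p,d,u,v,W=look(rows=(60,300),cols=(160,400),f='pics/w6.png')
for s in silhouettes('wrist','cell')[:2]:
    m=s['pixels']&(d>0); X=W[m]-B; x,y,h=X@ax*1e3,X@ay*1e3,X[:,2]*1e3; print(s['score'],m.sum(),np.percentile(np.c_[x,y,h],[1,50,99],axis=0).tolist())
k=(d>0)&(abs((W-B)@ay)<.012)&(abs((W-B)@ax)<.045)&(W[...,2]<.06); X=W[k]-B; x,y,h=X@ax*1e3,X@ay*1e3,X[:,2]*1e3
for a in range(-44,44,4):
    b=(abs(x-a)<2)&(abs(y)<6)
    if b.sum(): print(a,b.sum(),np.median(h[b]).round(1),end='; ')
E
```

```text
n 1 15.4 std [0. 0. 0.]
[ 0.4767 -0.0877  0.1015]
0.76 354 [[-172.8103442028869, 10.076268676861536, 1.2810712690621018], [-168.09567504929234, 19.824529349936615, 15.901373510521601], [-166.0298820845247, 30.04119473386611, 21.23416398243022]]
0.65 1815 [[-34.17146175359572, -10.07960313203204, 30.011113208016365], [-2.4413697268529684, 0.4213269171035962, 37.89075327074132], [31.07825670068894, 10.090628649800198, 40.65199359325743]]
-44 57 33.2; -40 71 34.1; -36 86 39.9; -32 71 39.2; -28 69 39.1; -24 68 39.2; -20 64 39.3; -16 64 38.7; -12 68 38.9; -8 62 38.7; -4 66 38.8; 0 62 38.8; 4 64 38.5; 8 66 38.8; 12 58 38.6; 16 63 38.6; 20 63 38.3; 24 60 38.2; 28 76 38.6; 32 81 44.0; 36 67 44.5; 40 61 44.6;
```

View pics/w6.png

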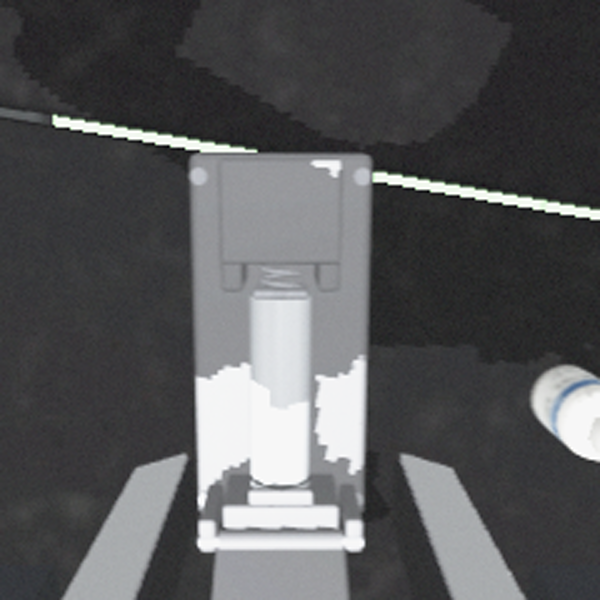

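Cell seated: top at 38–39 mm along its whole length, nub end under the lip, spring at crop (278,275) slightly compressed. Before going behind the cover I'll check clearance there.

```bash
python3 - <<'E'
from h import *
z=np.load('top0.npz'); d=z['d']; v,u=np.mgrid[0:420,0:560]; W=world('top',np.c_[u.ravel(),v.ravel()],d.ravel()).reshape(-1,3)
for y in np.arange(-.13,-.32,-.03):
    for x0 in (.38,.44,.5,.56):
        k=(abs(W[:,1]-y)<.015)&(abs(W[:,0]-x0-.03)<.03)&(d.ravel()>0); print(round(y,2),x0,W[k][:,2].max().round(3) if k.any() else None,end=' | ')
    print()
E
```

```text
-0.13 0.38 0.008 | -0.13 0.44 0.076 | -0.13 0.5 0.068 | -0.13 0.56 0.009 | 
-0.16 0.38 0.008 | -0.16 0.44 0.112 | -0.16 0.5 0.106 | -0.16 0.56 0.009 | 
-0.19 0.38 0.007 | -0.19 0.44 0.009 | -0.19 0.5 0.008 | -0.19 0.56 0.01 | 
-0.22 0.38 0.009 | -0.22 0.44 0.011 | -0.22 0.5 0.009 | -0.22 0.56 0.007 | 
-0.25 0.38 0.007 | -0.25 0.44 0.008 | -0.25 0.5 0.008 | -0.25 0.56 0.008 | 
-0.28 0.38 0.008 | -0.28 0.44 0.009 | -0.28 0.5 0.008 | -0.28 0.56 0.026 | 
-0.31 0.38 0.009 | -0.31 0.44 0.008 | -0.31 0.5 0.007 | -0.31 0.56 0.087 |
```

Clear. Over and behind the cover.

move_arm(steps=[0, 0, 0, 0, 0, 0.033, 0.3, 0, 0, 0, 0, 0, 0.04, 0, 0, 0, 0, 0.003, -0.04, 0.04, 0, 0, 0, 0, 0.008, -0.075, 0.04, 0, 0, 0, 0, 0.0137, -0.105, 0.04, 0, 0, 0, 0, 0.0137, -0.105, 0.01, 0, 0, 0, 0, 0.0137, -0.105, -0.02, 0, 0, 0, 0, 0.0137, -0.105, -0.0365, 0, 0, 0, 0, 0.0137, -0.105, -0.0365, 0])

```text
time: 16.4
tool_pos: [0.4828, -0.19, 0.0532]
ee_rot: [-3.133, -0.022, 1.736]
wrist_force: [0.2, 0.4, -0.3]
width: 0.0007
finger_force: 0.0
```

```bash
cat > tip.py <<'E'
from plan import *
def tip():
    t=o['tool_pos']+T@np.array([0,0,-.021])-B
    print('tip base mm',(t@ax*1e3).round(1),(t@ay*1e3).round(1),(t[2]*1e3).round(1),'force',o['wrist_force'],o['width'])
tip()
E
python3 tip.py 2
```

```text
n 2 16.45 std [0.7419 0.3363 1.1752]
[ 0.4836 -0.1904  0.0543]
tip base mm 101.2 -6.9 75.3 force [ 0.1108 -0.0715  0.4022] 0.0004592385167238388
```

move_arm(steps=[0, 0, 0, 0.0012, 0.0114, 0.007, 0, 0, 0, 0, 0.0026, 0.0217, 0.012, 0, 0, 0, 0, 0.0009, 0.0316, 0.015, 0, 0, 0, 0, -0.0007, 0.0414, 0.017, 0, 0, 0, 0, -0.0023, 0.0513, 0.017, 0, 0, 0, 0, -0.0036, 0.0592, 0.0155, 0, 0, 0, 0, -0.0048, 0.0661, 0.013, 0, 0, 0, 0, -0.0048, 0.0661, 0.013, 0, 0, 0, 0, -0.0048, 0.0661, 0.013, 0])

```text
time: 17.35
tool_pos: [0.4809, -0.1253, 0.071]
ee_rot: [-3.14, -0.017, 1.736]
wrist_force: [-0.5, 0.1, -0.6]
width: 0.0005
finger_force: 0.0
```

```bash
python3 - 4 <<'E'
from tip import *
p,d,u,v,W=look()
k=(d>0)&(abs((W-B)@ay)<.019)&((W-B)@ax<.05)&((W-B)@ax>-.04)&(W[...,2]>.05)&(W[...,2]<.12)
X=W[k]-B; x,h=X@ax*1e3,X[:,2]*1e3
for a in range(-20,52,6):
    b=abs(x-a)<3
    if b.sum()>5: print(a,b.sum(),np.percentile(h[b],[10,50,90]).round(1))
E
```

```text
n 4 17.5 std [0.1337 0.1885 0.1182]
[ 0.4811 -0.1256  0.0712]
tip base mm 36.9 1.2 92.1 force [-0.0563 -0.2437 -0.0017] 0.00022827783664664068
16 559 [103.7 104.8 105.9]
22 332 [100.5 104.7 105.7]
28 1011 [ 85.7 104.8 117.2]
34 141 [73.7 77.  82.6]
40 53 [62.6 67.1 69.8]
46 29 [51.5 55.4 59.6]
```

move_arm(steps=[0, 0, 0, -0.001, 0.0059, -0.005, 0, 0, 0, 0, -0.002, 0.0118, -0.0115, 0, 0, 0, 0, -0.0026, 0.0158, -0.016, 0, 0, 0, 0, -0.0033, 0.0197, -0.021, 0, 0, 0, 0, -0.0038, 0.0227, -0.026, 0, 0, 0, 0, -0.0043, 0.0256, -0.031, 0, 0, 0, 0, -0.0047, 0.0286, -0.035, 0, 0, 0, 0, -0.0047, 0.0286, -0.035, 0])

```text
time: 18.35
tool_pos: [0.476, -0.0964, 0.0356]
ee_rot: [-3.14, -0.017, 1.736]
wrist_force: [-0.4, -1.1, -0.2]
width: 0.0004
finger_force: 0.0
```

```bash
cat > cov.py <<'E'
from tip import *
p,d,u,v,W=look(rows=(60,300),f='pics/cov.png')
k=(d>0)&(abs((W-B)@ay)<.019)&((W-B)@ax<.05)&((W-B)@ax>-.04)&(W[...,2]>.02)&(W[...,2]<.09)
X=W[k]-B; x,h=X@ax*1e3,X[:,2]*1e3
for a in range(-38,52,6):
    b=abs(x-a)<3
    if b.sum()>5: print(a,b.sum(),np.percentile(h[b],[10,50,90]).round(1))
E
python3 cov.py 3
```

```text
n 3 18.45 std [0.24   0.1983 0.312 ]
[ 0.4763 -0.0966  0.036 ]
tip base mm 7.5 1.2 57.0 force [-0.2982 -0.591   0.072 ] 0.0004719728995704472
-38 313 [33.4 40.2 43.4]
-32 306 [34.3 38.4 39.9]
-26 295 [34.3 38.3 40. ]
-20 528 [35.4 39.7 57.2]
-14 764 [38.2 57.2 59.9]
-8 633 [55.4 56.2 57.1]
-2 1516 [55.1 67.7 86.5]
4 242 [54.3 55.1 75.2]
10 136 [53.4 54.3 54.9]
16 96 [52.9 53.6 54.4]
22 56 [52.3 53.1 53.8]
28 31 [51.3 52.  53.1]
```

move_arm(steps=[0, 0, 0, -0.001, 0.006, -0.001, 0, 0, 0, 0, -0.002, 0.0123, -0.003, 0, 0, 0, 0, -0.002, 0.0123, -0.006, 0, 0, 0, 0, -0.002, 0.0123, -0.008, 0, 0, 0, 0, -0.002, 0.0123, -0.008, 0, 0, 0, 0, -0.002, 0.0123, -0.008, 0])

```text
time: 19.1
tool_pos: [0.475, -0.0842, 0.0299]
ee_rot: [3.141, -0.017, 1.736]
wrist_force: [-1.7, 2.9, 5.8]
width: 0.0007
finger_force: 3.5
```

```bash
python3 cov.py 3
```

```text
n 3 19.2 std [0.0154 0.0051 0.0117]
[ 0.475  -0.0842  0.0299]
tip base mm -5.0 1.8 50.9 force [-2.2171  1.2934  6.7629] 0.0005394058919725455
-38 374 [28.6 39.9 43. ]
-32 297 [33.8 38.3 39.9]
-26 313 [34.3 38.3 39.8]
-20 595 [35.3 40.7 50.2]
-14 1840 [49.9 66.2 85.8]
-8 187 [49.2 49.9 50.8]
-2 136 [49.2 50.  50.7]
4 105 [49.4 50.  50.7]
10 65 [49.1 50.  50.8]
16 11 [49.5 50.1 50.6]
34 13 [49.7 50.1 51. ]
```

The cover lies flat at 50 mm and resists at 7 N. A slight extra press, then retreat and verify.

move_arm(steps=[0, 0, 0, 0, 0, -0.001, 0, 0, 0, 0, 0, 0, -0.001, 0, 0, 0, 0, 0, 0, 0.01, 0, 0, 0, 0, 0, 0, 0.05, 0, 0, 0, 0, 0, 0, 0.09, 0, 0, 0, 0, 0, 0, 0.12, 0, 0, 0, 0, 0, 0, 0.12, 0])

```text
time: 19.95
tool_pos: [0.4777, -0.0855, 0.1541]
ee_rot: [3.133, -0.012, 1.736]
wrist_force: [1.0, -0.0, 0.2]
width: 0.0002
finger_force: 0.0
```

```bash
python3 - 2 <<'E'
import re
src=open('cov.py').read().replace("(60,300)","(60,300)")
exec(src)
k=(abs(x+3)<14); print('fit',np.polyfit(x[(h>44)&(x>-16)&(x<25)],h[(h>44)&(x>-16)&(x<25)],1))
E
```

```text
n 2 20.0 std [0.7392 0.2164 1.5268]
[ 0.4769 -0.0853  0.1526]
tip base mm -3.7 3.5 173.6 force [ 0.313   0.2004 -0.2107] 0.0004148486514648844
-38 126 [34.  40.3 43.6]
-32 131 [33.3 38.1 39.8]
-26 121 [34.6 38.1 39.8]
-20 123 [34.4 38.  39.9]
-14 201 [35.  39.4 77.1]
-8 375 [36.9 77.1 79.2]
-2 279 [71.5 73.4 74.9]
4 236 [69.6 70.8 72.1]
10 228 [66.9 68.3 69.2]
16 205 [63.9 65.2 66.7]
22 206 [61.2 62.8 64. ]
28 71 [59.2 60.1 61. ]
34 9 [55.9 56.5 57.8]
fit [-0.4698 72.8289]
```

View pics/cov.png

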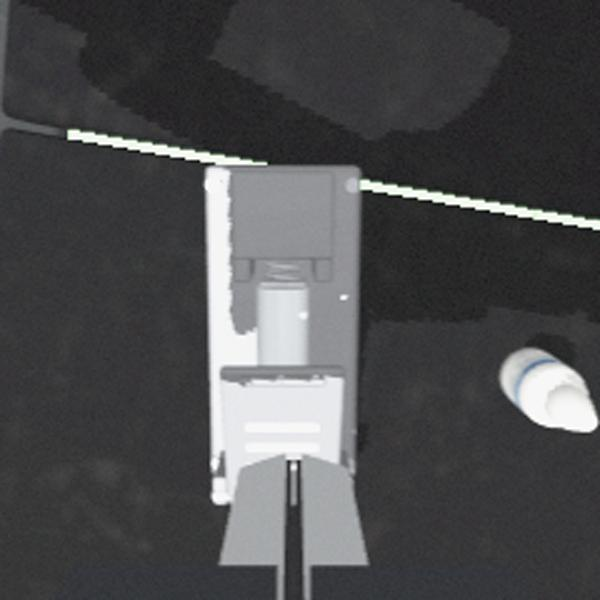

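The view shows the cover lifted back to about 25°: edge at crop row 370, height 77 mm. The closed fingertips evidently carried it up. The cell is still seated. I'll press again with the fingers slightly apart so they can't pinch, and retreat slowly.

move_arm(steps=[0, 0, 0, -0.0012, -0.0083, -0.02, 0.15, 0, 0, 0, -0.0012, -0.0083, -0.05, 0.15, 0, 0, 0, -0.0012, -0.0083, -0.075, 0.15, 0, 0, 0, -0.0012, -0.0083, -0.085, 0.15, 0, 0, 0, -0.0012, -0.0083, -0.085, 0.15, 0, 0, 0, -0.0012, -0.0083, -0.085, 0.15])

```text
time: 20.65
tool_pos: [0.4735, -0.0929, 0.0636]
ee_rot: [-3.141, -0.016, 1.736]
wrist_force: [-0.5, 0.5, -0.2]
width: 0.0139
finger_force: 0.0
```

```bash
python3 cov.py 3
```

```text
n 3 20.75 std [0.3807 0.1357 0.5258]
[ 0.474  -0.0931  0.0643]
tip base mm 3.6 -0.5 85.3 force [-0.0826  0.3171 -0.1269] 0.014270486546948713
-38 230 [32.1 40.1 43.2]
-32 241 [33.4 38.5 40. ]
-26 241 [33.9 38.2 39.9]
-20 226 [33.7 38.1 39.7]
-14 455 [35.4 73.5 76.5]
-8 749 [36.5 75.6 78.3]
-2 580 [38.2 72.5 74.1]
4 193 [68.6 70.  71. ]
10 185 [66.4 67.5 68.4]
16 153 [63.2 64.4 66.1]
22 162 [60.5 62.5 63.6]
28 170 [58.3 59.2 60.3]
34 149 [55.1 56.3 58. ]
40 152 [52.4 53.6 54.7]
46 179 [49.9 50.9 52. ]
```

move_arm(steps=[0, 0, 0, 0, 0.001, -0.008, 0.15, 0, 0, 0, -0.0002, 0.002, -0.016, 0.15, 0, 0, 0, -0.0005, 0.003, -0.023, 0.15, 0, 0, 0, -0.0005, 0.003, -0.029, 0.15, 0, 0, 0, -0.0005, 0.003, -0.033, 0.15, 0, 0, 0, -0.0005, 0.003, -0.0355, 0.15, 0, 0, 0, -0.0005, 0.003, -0.0355, 0.15])

```text
time: 21.5
tool_pos: [0.4726, -0.0897, 0.0298]
ee_rot: [-3.14, -0.017, 1.736]
wrist_force: [-5.2, 1.7, 10.4]
width: 0.0143
finger_force: 5.2
```

```bash
python3 cov.py 3
```

```text
n 3 21.6 std [0.012  0.0085 0.0026]
[ 0.4726 -0.0897  0.0298]
tip base mm 0.0 -1.4 50.7 force [-5.1458  1.9481 10.4419] 0.013902139397300338
-38 348 [32.  40.  43.3]
-32 300 [34.1 38.3 39.9]
-26 318 [34.2 38.1 39.8]
-20 586 [35.4 40.  50. ]
-14 687 [48.9 50.2 52.7]
-8 1703 [49.6 67.3 85.9]
-2 297 [49.1 50.1 73.1]
4 311 [49.3 50.3 74.7]
10 237 [49.4 50.3 60.9]
16 237 [49.4 50.4 51.2]
22 244 [49.2 49.9 50.8]
28 254 [49.5 50.4 51.1]
34 269 [49.3 49.9 50.9]
40 264 [49.3 50.1 50.9]
```

move_arm(steps=[0, 0, 0, 0, 0, 0.001, 0.15, 0, 0, 0, 0, 0, 0.002, 0.15, 0, 0, 0, 0, 0, 0.004, 0.15, 0, 0, 0, 0, 0, 0.008, 0.15, 0, 0, 0, 0, 0, 0.012, 0.15, 0, 0, 0, 0, 0, 0.012, 0.15])

```text
time: 22.25
tool_pos: [0.4736, -0.0902, 0.0407]
ee_rot: [3.141, -0.015, 1.736]
wrist_force: [0.1, -0.3, 1.1]
width: 0.0142
finger_force: 0.0
```

```bash
python3 cov.py 3
```

```text
n 3 22.35 std [0.1756 0.0534 0.2228]
[ 0.4734 -0.0901  0.0404]
tip base mm 0.6 -0.7 61.4 force [ 0.2677 -0.304   0.588 ] 0.014427071474644048
-38 313 [32.4 40.2 43.5]
-32 273 [34.3 38.3 39.9]
-26 282 [34.4 38.2 39.8]
-20 532 [35.5 40.3 50.5]
-14 601 [49.1 50.7 53.1]
-8 1362 [49.8 68.5 86.1]
-2 345 [49.4 50.3 69.3]
4 267 [49.5 50.5 70.9]
10 221 [49.5 50.5 51.9]
16 214 [49.6 50.5 51.4]
22 224 [49.4 50.2 50.9]
28 231 [49.7 50.5 51.3]
34 232 [49.4 50.1 50.8]
40 253 [49.3 50.2 50.9]
46 256 [49.4 50.2 51.1]
```

The cover stays flat at 50 mm with the tip 11 mm clear. Retreat and do a final check.

move_arm(steps=[0, 0, 0, 0, 0, 0.01, 0.15, 0, 0, 0, 0, 0, 0.03, 0.15, 0, 0, 0, 0, 0, 0.06, 0.15, 0, 0, 0, 0, 0, 0.1, 0.15, 0, 0, 0, 0, 0, 0.13, 0.15, 0, 0, 0, 0, 0, 0.13, 0.15, 0, 0, 0, 0, 0, 0.13, 0.15])

```text
time: 23.1
tool_pos: [0.4734, -0.0901, 0.1709]
ee_rot: [3.14, -0.015, 1.736]
wrist_force: [-0.2, -0.4, -0.0]
width: 0.014
finger_force: 0.0
```

```bash
python3 - 2 <<'E'
exec(open('cov.py').read())
m=(h>44)&(h<60)&(x>-16)&(x<46); print('cover fit',np.polyfit(x[m],h[m],1),m.sum())
q,dq=snapshot('side'); save(cv2.resize(q[100:400,150:450],(600,600)),'pics/fin.png')
print(o['time'])
E
```

```text
n 2 23.15 std [0.4325 0.1347 0.7792]
[ 0.4729 -0.09    0.1701]
tip base mm 0.4 -1.1 191.1 force [-0.4184 -0.0985 -0.2017] 0.014286792905880889
-38 105 [33.2 40.4 43.1]
-32 119 [32.9 38.  39.9]
-26 115 [33.1 38.2 39.9]
-20 195 [34.7 39.9 50.9]
-14 217 [49.5 51.  53. ]
-8 227 [49.1 50.1 51. ]
-2 226 [49.2 50.2 51. ]
4 224 [49.5 50.2 51.2]
10 206 [49.3 50.2 51.1]
16 211 [49.5 50.2 51.3]
22 215 [49.4 50.1 50.9]
28 195 [49.3 50.4 51.3]
34 212 [49.2 50.1 51. ]
40 149 [49.3 50.2 51.1]
46 137 [49.5 50.3 51.3]
cover fit [-0.0053 50.3249] 2094
23.15
```

View pics/fin.png

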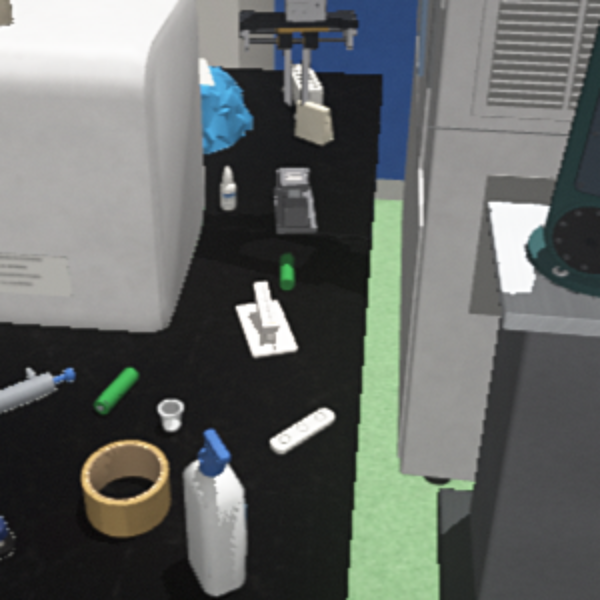

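The side view shows the cover shut on the base at (294,195), the charger empty, the bystanders in place and the gripper clear. The cover fits level, with a slope of -0.005. Handing in.

```bash
python3 -c "
from bench import *
print(close_job())"
```

```text
the job is handed in; nothing more can be done
None
```

The cell is seated level under the lip and held by the spring, and the cover is fully shut over it; the first press did not hold (the closed fingertips lifted the cover again), so I shut it a second time. The timer, bottle and cassette were not touched, and I handed the job in at about 23 s.

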